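# Change the reagent trays in the benchtop reader

### The job

Get the benchtop reader ready for its next run: swing the dust cover on its pin fully aside, put every used reagent tray that is still in a bay into the discard bin, and seat one fresh tray flat in each of the three bays. Take the fresh trays from the top of the nested stack one at a time, lifting each out without dragging the one below up with it, and leave the last one in the stand. When all three bays are loaded, swing the cover fully closed over them; do not disturb the vials, the jar, the marker or the timer.

Things in the scene. Friction and masses are not known exactly. Their poses are not given: they have to be found in the camera images.
- reader: Low white benchtop reader, fixed to the bench. In front (-x side, towards the robot) a deck with three bays in a row along y; behind (90 to 266 mm along +x) a housing 82 mm high, 88 mm at its screen. Origin: on the bench under the middle bay; x points from deck to housing.
- bay1 (a point): Floor centre of the bay farthest from the cover's pin, 30 mm above the bench, axes as the reader's. Bay: a recess 42 (x) by 58 (y) by 6 mm deep for a tray's foot, the tray's x along the bay's (either way round), 4 mm free each side; bays are 76 mm apart. A seated tray has its origin here, its rim top 62 mm above the bench.
- bay2 (a point): Floor centre of the middle bay, 30 mm above the bench, axes as the reader's. Bay: a recess 42 (x) by 58 (y) by 6 mm deep for a tray's foot, the tray's x along the bay's (either way round), 4 mm free each side; bays are 76 mm apart. A seated tray has its origin here, its rim top 62 mm above the bench.
- bay3 (a point): Floor centre of the bay nearest the cover's pin, 30 mm above the bench, axes as the reader's. Bay: a recess 42 (x) by 58 (y) by 6 mm deep for a tray's foot, the tray's x along the bay's (either way round), 4 mm free each side; bays are 76 mm apart. A seated tray has its origin here, its rim top 62 mm above the bench.
- cover (a joint): Angle of the dust cover about its upright pin, rad: 0 closed over all bays (a stop), 1.5 fully aside (a stop); it may start slightly open. Seen from above it opens clockwise, its free end sweeping in front of the deck towards the robot. It stays where left (0.06 N m friction). Flat teal plate 70 mm wide, 4 thick, underside 72 mm above the bench, reaching 296 mm from the pin.
- cover_hinge (a point): The pin's axis, at the cover's underside: 160 mm along the reader's +y from the middle bay. Axes turn with the cover; the cover runs along their -y.
- cover_knob (a point): Centre of the top of the cover's round black knob, 18 mm in diameter, standing 30 mm up from the cover's upper face, 165 mm from the pin. Its top is 106 mm above the bench.
- stand: Aluminium stack stand fixed to the bench: plate 90 (x) by 110 (y) by 8 mm with a fence 6 mm high, 41 by 57 mm inside, round the foot of the stack of four fresh trays. Origin: centre of the underside; the trays' axes are parallel to its own, the lowest has its underside 8 mm above the bench.
- fresh1: White reagent tray, 30 g. Foot 34 (x) by 50 (y) mm; walls flare to a rim band 52 (x) by 68 (y) mm, 5 mm tall, standing out at the top; height 32 mm. Grip the rim across its 52 mm. Two cross ribs inside. Origin: centre of underside, z up. Top one of the nested stack of four fresh trays. Nested trays sit 14 mm above one another, 1 mm between walls, 9 mm free between rims.
- fresh2: White reagent tray, 30 g. Foot 34 (x) by 50 (y) mm; walls flare to a rim band 52 (x) by 68 (y) mm, 5 mm tall, standing out at the top; height 32 mm. Grip the rim across its 52 mm. Two cross ribs inside. Origin: centre of underside, z up. Second of the fresh stack. Nested trays sit 14 mm above one another, 1 mm between walls, 9 mm free between rims.
- fresh3: White reagent tray, 30 g. Foot 34 (x) by 50 (y) mm; walls flare to a rim band 52 (x) by 68 (y) mm, 5 mm tall, standing out at the top; height 32 mm. Grip the rim across its 52 mm. Two cross ribs inside. Origin: centre of underside, z up. Third of the fresh stack. Nested trays sit 14 mm above one another, 1 mm between walls, 9 mm free between rims.
- fresh4: White reagent tray, 30 g. Foot 34 (x) by 50 (y) mm; walls flare to a rim band 52 (x) by 68 (y) mm, 5 mm tall, standing out at the top; height 32 mm. Grip the rim across its 52 mm. Two cross ribs inside. Origin: centre of underside, z up. Bottom of the fresh stack; stays in the stand. Nested trays sit 14 mm above one another, 1 mm between walls, 9 mm free between rims.
- used1: White reagent tray, 30 g. Foot 34 (x) by 50 (y) mm; walls flare to a rim band 52 (x) by 68 (y) mm, 5 mm tall, standing out at the top; height 32 mm. Grip the rim across its 52 mm. Two cross ribs inside. Origin: centre of underside, z up. A used tray, standing in bay 1 at the start, or absent (None) if that bay is empty. They too nest if set into one another.
- used2: White reagent tray, 30 g. Foot 34 (x) by 50 (y) mm; walls flare to a rim band 52 (x) by 68 (y) mm, 5 mm tall, standing out at the top; height 32 mm. Grip the rim across its 52 mm. Two cross ribs inside. Origin: centre of underside, z up. A used tray, standing in bay 2 at the start, or absent (None) if that bay is empty. They too nest if set into one another.
- used3: White reagent tray, 30 g. Foot 34 (x) by 50 (y) mm; walls flare to a rim band 52 (x) by 68 (y) mm, 5 mm tall, standing out at the top; height 32 mm. Grip the rim across its 52 mm. Two cross ribs inside. Origin: centre of underside, z up. A used tray, standing in bay 3 at the start, or absent (None) if that bay is empty. They too nest if set into one another.
- bin: Loose stainless discard bin, open on top, 170 (x) by 140 (y) by 50 mm high outside, walls and floor 4 mm, 350 g. Origin: centre of the underside.
- vial1: Bystander: small capped reagent vial, 32 mm in diameter, 55 mm high, right of the reader. Origin: centre of the underside.
- vial2: Bystander: a vial like vial1, left of the reader.
- jar: Bystander: capped jar, 60 mm in diameter, 75 mm high. Origin: centre of the underside.
- timer: Bystander: white bench timer 55 by 65 by 18 mm lying flat on the bench in front of the reader. Origin: centre of the underside.
- marker: Bystander: marker pen 125 mm long and 14 mm thick lying on the bench in front of the reader. Origin: under its middle; x along the pen.
There are look-alikes about, which are no part of the job. Leave any purple look-alike of the fresh1 alone. What is shaped like the fresh2 but green is not meant.

How it is judged:
By the outcome, as a careful person would: the job done as asked, in the order asked, and still so for the second after the job is handed in, with the robot touching nothing.
Of used1, used2, used3 only 1 to 3 are there at a start; the rules pass over those that are not, and their reading is None.
At some moment in a run one of bin may be knocked a few centimetres aside while the robot is not near it.
Once in a run the grip may slacken for a moment while it holds something.
It also fails if it takes over 210 s, if anything falls off the work surface, if the arm or the gripper's body presses on something with over 40 N, if the wrist force passes 120 N, or if a joint passes its speed limit or range.

### The arm

A 6-joint arm with a two-finger parallel gripper is mounted at the origin on the work surface. World frame = base frame: x ahead of the robot, y to its left, z up, the work surface at z = 0. Lengths are in mm, angles in rad, forces in N, time in s.
With the tool pointing down it reaches from about 350 to 875 mm from the base axis. Payload 4.2 kg.
Tool frame: the origin (TCP) lies at the very end of the fingers, on their centre line; the grasp point (between the pads) lies 19 mm behind it (arm.grip_point_offset is the distance from the TCP to the grasp point, in mm); z points along the fingers, y is the direction in which the jaws open and shut (so a half turn about z gives the same grasp; the last joint's range is limited). The gripper opens to 85 mm and grips with 20 to 120 N. Pads are 22 mm wide; open, the fingers measure 114 mm over their backs; the gripper's body (76 mm by 85 mm) begins 54 mm behind the grasp point. The pads swing forward as they close: fully open they stand 13 mm farther back than shut.
Start: joints at [1.436, 0.385, 0.008, 0, -1.194, -0.259], TCP at [239.779, 577.153, 231.312] pointing down, gripper open.
Joint ranges: [-3.14, 3.14], [-1.21, 2.06], [-1.07, 1.41], [-3.16, 2.05], [-2.99, -0.16], [-3.1, 3.1]. Speed limits (rad/s): [2.79, 2.79, 3.14, 3.14, 3.14, 3.14].

### API

Orientations are given as a unit quaternion [x, y, z, w].
In Python, from bench import arm gives the robot as it stands.
- The arm moves only by the tool drive_tool, never from a script. Its argument "steps" is a list of rows, each a list of 5 numbers: the shift along the tool's x, y, z in m, then the turn about the tool's z in degrees, then the finger opening in m, from 0 to 0.0854. A call has 1 to 20 rows; each row shifts and turns the commanded pose from where the row before left it, along the tool's axes as they then stand; what a row does not reach is not made up. A row lasts 1/10 s, in which the tool goes at most 50 mm and 8.59 degrees, less where a joint would pass 70% of its speed; a pose out of reach is approached as far as the arm can. A call is refused whole if a number of a shift passes 0.05 or a number of a turn 8.59, either way. A call with a gripper value outside its range is refused whole. The fingers move at their own pace and stop on an object; the grip force is fixed at half the most. Time passes only in rows, so rows that do not move let the fingers close. It gives the time, the measured TCP pose, the force and the opening at its end, in the units of the state.
- arm.read_state(): the state, without advancing time (a new reading comes with each control period).
- arm.get_image(name): name is "scene" or "top"; returns (picture, depth): 420x560x3 uint8, blue, green, red; 420x560 float32, mm along the optical axis (not along the pixel's ray), 0 where there is no reading.
- arm.camera_params(name): a dict with "K" (3x3 intrinsics, pixels), "world_to_cam" (4x4, takes a point from world to camera coordinates). Camera axes: x right, y up, looking along -z (the intrinsics and any distortion apply to the point x, -y, -z); pixel columns grow to the right and rows downward; lengths in mm; the calibration is good to about 2 mm. A picture is of the moment at which its call begins. camera_params takes no time and is no camera call.
- arm.job_done(): hands the job in, once; it reports no verdict.
The state is a dict: "clock": time; "joints": joint angles; "joint_vel": joint speeds; "joint_efforts": joint torques, N m; "position": TCP position; "ee_rot": TCP orientation; "contact_force": force on the tool from outside, world axes, zero at the start; "wrist_torque": the same for the moment, N m; "gripper_width": finger opening in mm.
Only numpy, scipy, OpenCV 4.12 (cv2) and the standard library are available. Lean on these libraries where they do the work, as an engineer would, in place of code of your own. Each camera call takes 0.05 s, during which the arm holds its last target.

## Working session

There is one attempt and no reset: what is moved stays moved. The work goes in short steps, Python scripts to look and compute and a tool call to move; the robot and the scene stay as the last step left them, time stands still between calls to the robot, and variables do not carry over. Pictures are saved under pics/ and viewed, and the job is handed in when it is done.

Besides the shell and the picture viewer there is one more tool, called as name(argument=value, ...) on one line, values as JSON. drive_tool: Moves the arm, as the interface text tells. Its arguments: {"type":"object","properties":{"steps":{"type":"array"}},"required":["steps"]}

```bash
ls; mkdir -p pics
cat > h.py <<'E'
import numpy as np, cv2
from bench import arm
def grab(tag):
    out={}
    for n in ("scene","top"):
        im,d=arm.get_image(n); cv2.imwrite(f"pics/{tag}_{n}.png",im); np.save(f"pics/{tag}_{n}.npy",d)
def cam(n):
    p=arm.camera_params(n); return np.array(p["K"]),np.array(p["world_to_cam"])
def cloud(n,d):
    K,T=cam(n); v,u=np.mgrid[0:d.shape[0],0:d.shape[1]]
    x=(u-K[0,2])/K[0,0]*d; y=(v-K[1,2])/K[1,1]*d
    P=np.stack([x,-y,-d,np.ones_like(d)],-1)
    return (P@np.linalg.inv(T).T)[...,:3]
def proj(n,p):
    K,T=cam(n); c=T@np.append(p,1); return K[0,0]*c[0]/-c[2]+K[0,2], K[1,1]*-c[1]/-c[2]+K[1,2]
E
python3 - <<'E'
from h import *
grab("a")
for n in("scene","top"): print(arm.camera_params(n))
s=arm.read_state(); print(s)
E
```

```text
pics
{'K': array([[454.09397427,   0.        , 275.13404674],
       [  0.        , 454.09397427, 212.67832192],
       [  0.        ,   0.        ,   1.        ]]), 'world_to_cam': array([[-4.71591989e-01,  8.81783302e-01,  7.69446371e-03,
         2.55268093e+02],
       [-4.73270470e-01, -2.60455950e-01,  8.41532982e-01,
         1.89846896e+02],
       [ 7.44053800e-01,  3.93218650e-01,  5.40150937e-01,
        -1.55399403e+03],
       [ 0.00000000e+00,  0.00000000e+00,  0.00000000e+00,
         1.00000000e+00]])}
{'K': array([[420.10137589,   0.        , 280.93413261],
       [  0.        , 420.10137589, 215.40879264],
       [  0.        ,   0.        ,   1.        ]]), 'world_to_cam': array([[-5.21459862e-03, -9.99959984e-01, -7.26900123e-03,
         5.44091879e+01],
       [ 9.93680063e-01, -5.99665868e-03,  1.12089131e-01,
        -5.57812610e+02],
       [-1.12128236e-01, -6.63856177e-03,  9.93671570e-01,
        -1.14856531e+03],
       [ 0.00000000e+00,  0.00000000e+00,  0.00000000e+00,
         1.00000000e+00]])}
{'clock': 0.1, 'joints': array([ 1.43561638e+00,  3.85495234e-01,  6.78768699e-03, -4.46158869e-04,
       -1.19400062e+00, -2.58578876e-01]), 'joint_vel': array([ 1.20238980e-03, -2.05410014e-03,  3.74168876e-03,  5.18280471e-04,
       -4.14659374e-05,  1.39252316e-03]), 'joint_efforts': array([-4.03975209e-04, -3.93317699e+01,  1.88930154e+01,  4.19802144e+00,
       -2.55031671e-03,  4.30226734e-06]), 'position': array([239.58358599, 576.70258385, 230.32977461]), 'ee_rot': array([ 9.80665204e-01, -1.95690577e-01, -1.48014467e-04,  9.66888697e-04]), 'contact_force': array([ 0.05207696, -0.23383633, -0.76094629]), 'wrist_torque': array([ 0.03549182, -0.00094277,  0.00194164]), 'gripper_width': 85.64927203973386}
```

View pics/a_scene.png

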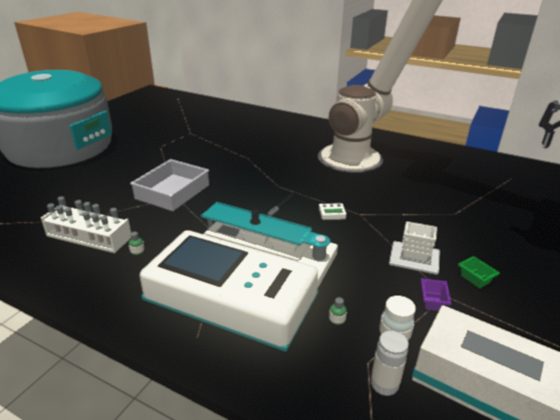

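View pics/a_top.png

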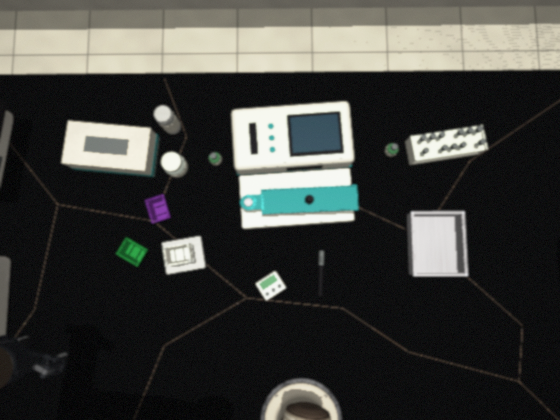

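Run:
```python
from h import *
im=cv2.imread("pics/a_top.png")
a=cv2.resize(im[90:240,220:370],None,fx=4,fy=4,interpolation=cv2.INTER_CUBIC)
cv2.imwrite("pics/a_r.png",a)
b=cv2.resize(im[180:310,100:290],None,fx=4,fy=4,interpolation=cv2.INTER_CUBIC)
cv2.imwrite("pics/a_s.png",b)
d=np.load("pics/a_top.npy"); P=cloud("top",d)
for (u,v) in [(309,199),(250,202),(330,200),(245,178),(245,220),(350,215),(320,135),(183,255),(168,240),(437,243),(410,212),(465,212),(413,275),(467,275),(270,285),(320,260),(215,158),(391,149),(175,163),(158,207),(131,250),(100,250)]:
    print((u,v),P[v,u].round(1))
im=cv2.imread("pics/a_scene.png")
cv2.imwrite("pics/a_sr.png",cv2.resize(im[180:300,180:360],None,fx=4,fy=4,interpolation=cv2.INTER_CUBIC))
cv2.imwrite("pics/a_ss.png",cv2.resize(im[200:320,370:520],None,fx=4,fy=4,interpolation=cv2.INTER_CUBIC))
```

```text
(309, 199) [593.4 -23.8 102.4]
(250, 202) [589.6 134.4  80.1]
(330, 200) [594.4 -82.3  75.7]
(245, 178) [665.4 152.6  32.8]
(245, 220) [545.8 152.3  30.8]
(350, 215) [ 558.6 -143.3   26.8]
(320, 135) [771.7 -56.8  89.2]
(183, 255) [448.2 316.7  64.3]
(168, 240) [4.926e+02 3.761e+02 2.000e-01]
(437, 243) [ 479.5 -392.5    3.7]
(410, 212) [ 569.  -319.7    2.4]
(465, 212) [ 568.8 -479.9   -3.6]
(413, 275) [ 391.1 -306.1   51.7]
(467, 275) [ 388.8 -473.9    0.9]
(270, 285) [364.5  82.8  20. ]
(320, 260) [433.1 -58.3   9.6]
(215, 158) [721.  236.6  44.3]
(391, 149) [ 742.7 -259.9   47. ]
(175, 163) [699.5 340.9  76.9]
(158, 207) [587.8 406.4   3.9]
(131, 250) [464.4 480.8   2.3]
(100, 250) [464.9 570.    1.7]
```

View pics/a_r.png

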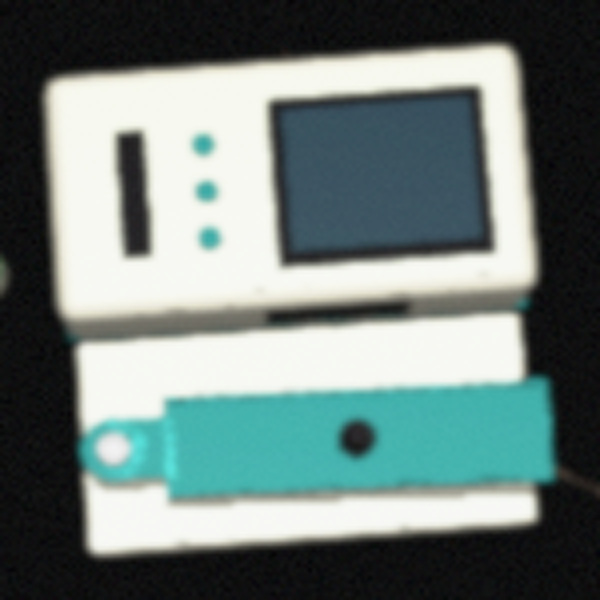

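View pics/a_s.png

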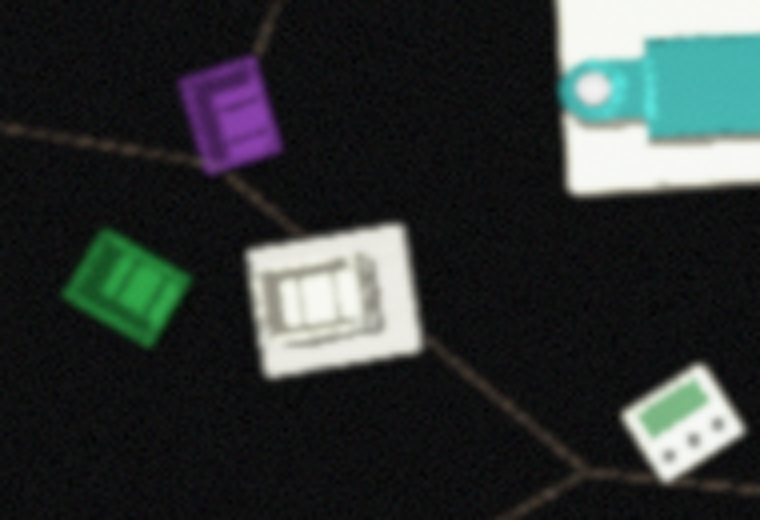

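View pics/a_sr.png

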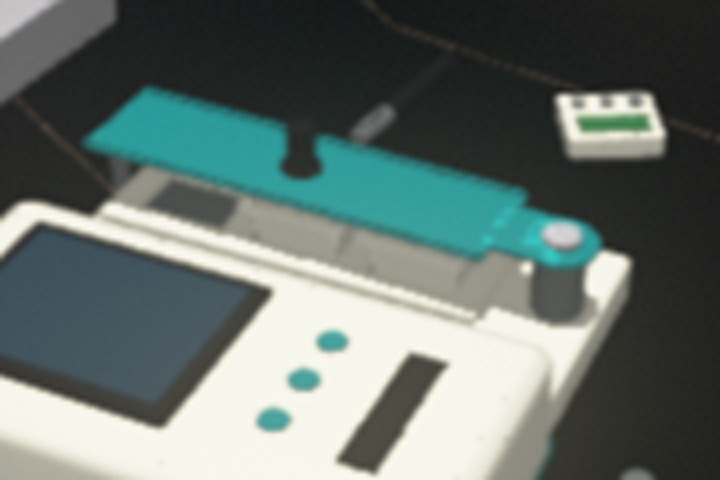

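View pics/a_ss.png

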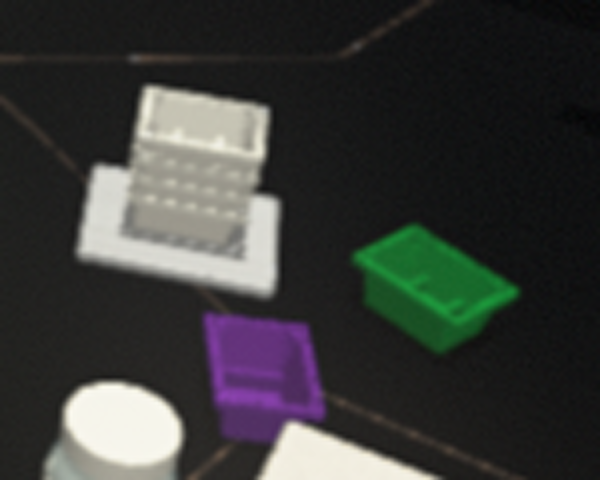

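```bash
cat >> h.py <<'E'
def topmm(u,v,z,n="top"):
    K,T=cam(n); R=T[:3,:3]; c=-R.T@T[:3,3]
    r=R.T@np.array([(u-K[0,2])/K[0,0],-(v-K[1,2])/K[1,1],-1.0])
    return c+r*(z-c[2])/r[2]
def rectz(mask,z,n="top"):
    cs,_=cv2.findContours(mask.astype(np.uint8),cv2.RETR_EXTERNAL,cv2.CHAIN_APPROX_NONE)
    c=max(cs,key=cv2.contourArea)
    W=np.array([topmm(p[0][0],p[0][1],z,n)[:2] for p in c],np.float32)
    return cv2.minAreaRect(W),cv2.boxPoints(cv2.minAreaRect(W)).round(1)
E
python3 - <<'E'
from h import *
im=cv2.imread("pics/a_top.png"); hsv=cv2.cvtColor(im,cv2.COLOR_BGR2HSV)
d=np.load("pics/a_top.npy"); P=cloud("top",d); Z=P[...,2]
H,S,V=cv2.split(hsv)
reg=np.zeros(V.shape,bool); reg[90:240,220:370]=1
teal=reg&(H>80)&(H<100)&(S>120)&(V>100)
print("cover",rectz(cv2.erode((teal&(P[...,1]<115)).astype(np.uint8),np.ones((1,1))),76))
kn=reg&(V<60)&(Z>60)&(P[...,0]<640)
print("knob px",np.argwhere(kn).mean(0), topmm(*np.argwhere(kn).mean(0)[::-1],106))
house=reg&(Z>70)&(P[...,0]>650)
print("house",house.sum(),np.median(Z[house]),rectz(house,82))
deck=reg&(P[...,0]<660)&(Z>22)
print("deck+cover",rectz(deck,36))
reg[:]=0; reg[220:290,150:220]=1
print("stand",rectz(reg&(V>100),8))
st=reg&(Z>45); print("stack z",np.median(Z[st]),np.percentile(Z[st],[5,50,95]),rectz(st,82))
reg[:]=0; reg[195:295,390:480]=1
print("bin",rectz(reg&(V>60),50))
for z in(10,30,50): 
  m=reg&(Z>z); print(m.sum(), rectz(m,50))
E
```

```text
cover (((598.7223510742188, -21.682098388671875), (71.52536010742188, 270.692138671875), 1.6403526067733765), array([[ 559.1,  112.6],
       [ 566.8, -158. ],
       [ 638.3, -155.9],
       [ 630.6,  114.6]], dtype=float32))
knob px [181.37837838 298.27027027] [640.32969965   4.28494624 106.        ]
house 7234 83.0811228338282 (((770.8543701171875, 20.891830444335938), (177.1818389892578, 326.2966613769531), 3.777231216430664), array([[ 671.7,  177.8],
       [ 693.2, -147.7],
       [ 870. , -136.1],
       [ 848.5,  189.5]], dtype=float32))
deck+cover (((592.6478271484375, 3.4594573974609375), (133.7414093017578, 331.2315368652344), 0.1723884493112564), array([[ 525.3,  168.9],
       [ 526.3, -162.4],
       [ 660. , -162. ],
       [ 659. ,  169.3]], dtype=float32))
stand (((450.441162109375, 330.0039367675781), (94.64924621582031, 116.05619049072266), 9.661056518554688), array([[394. , 379.3],
       [413.5, 264.9],
       [506.8, 280.7],
       [487.4, 395.2]], dtype=float32))
stack z 66.52504207001436 [51.21300839 66.52504207 85.82053102] (((450.1784973144531, 327.549133300
[... 379 characters left out ...]
5]], dtype=float32))
1256 (((478.17047119140625, -374.26885986328125), (155.99111938476562, 175.25079345703125), 89.82706451416016), array([[ 390.3, -452. ],
       [ 565.6, -452.5],
       [ 566. , -296.5],
       [ 390.8, -296. ]], dtype=float32))
902 (((478.2028503417969, -377.37420654296875), (149.9788818359375, 175.04393005371094), 89.713134765625), array([[ 390.3, -451.9],
       [ 565.3, -452.8],
       [ 566.1, -302.8],
       [ 391.1, -301.9]], dtype=float32))
437 (((480.8177490234375, -429.99664306640625), (166.28761291503906, 49.71329879760742), 2.5944020748138428), array([[ 396.6, -408.9],
       [ 398.9, -458.6],
       [ 565. , -451.1],
       [ 562.8, -401.4]], dtype=float32))
```

```bash
cat >> h.py <<'E'
def yaw_now(s=None):
    s=s or arm.read_state()
    x,y,z,w=s["ee_rot"]; 
    R=np.array([[1-2*(y*y+z*z),2*(x*y-z*w),2*(x*z+y*w)],[2*(x*y+z*w),1-2*(x*x+z*z),2*(y*z-x*w)],[2*(x*z-y*w),2*(y*z+x*w),1-2*(x*x+y*y)]])
    return R
def st():
    s=arm.read_state(); R=yaw_now(s)
    print("t",round(s["clock"],2),"p",s["position"].round(1),"yaw",round(np.degrees(np.arctan2(R[1,1],R[0,1])),2),"tilt",(R[:2,2]*1000).round(1),"F",s["contact_force"].round(1),"w",round(s["gripper_width"],1),"j",s["joints"].round(2))
    return s,R
def to(x,y,z,yaw=None,deg_first=True):
    "prints tool-frame shift (mm) to reach target; yaw=desired tool-y yaw deg; shift axes given after turn and before turn"
    s,R=st(); d=np.array([x,y,z])-s["position"]
    p=np.degrees(np.arctan2(R[1,1],R[0,1])); turn=0
    if yaw is not None: turn=-((yaw-p+180)%360-180)
    t=np.radians(turn); 
    R2=R@np.array([[np.cos(t),-np.sin(t),0],[np.sin(t),np.cos(t),0],[0,0,1]])
    print(" turn",round(turn,2)," shift now-axes",(R.T@d).round(1)," after-turn",(R2.T@d).round(1))
E
python3 - <<'E'
from h import *
for n,px in (("top",(309.2-.4,199.2-.4)),("top",(247.8,201.6))):
    for z in (76,84,106): print(n,px,z,topmm(*px,z,n).round(1))
s=(180+302/4,180+130/4); print(topmm(*s,106,"scene").round(1))
p=(180+562/4,180+235/4); print(topmm(*p,84,"scene").round(1))
E
```

```text
top (308.8, 198.79999999999998) 76 [598.  -24.9  76. ]
top (308.8, 198.79999999999998) 84 [596.8 -24.4  84. ]
top (308.8, 198.79999999999998) 106 [593.4 -23.1 106. ]
top (247.8, 201.6) 76 [591.4 140.7  76. ]
top (247.8, 201.6) 84 [590.2 140.   84. ]
top (247.8, 201.6) 106 [587.  138.1 106. ]
[600.4 -21.2 106. ]
[594.7 142.3  84. ]
```

Run:
```python
from h import *
to(596,-22,200,-178.4)
```

```text
t 0.1 p [239.6 576.7 230.3] yaw -112.57 tilt [-0.7 -1.8] F [ 0.1 -0.2 -0.8] w 85.6 j [ 1.44  0.39  0.01 -0.   -1.19 -0.26]
 turn 65.83  shift now-axes [558.9 416.   31.2]  after-turn [ 608.4 -339.6   31.2]
```

drive_tool(steps=[[0,0,0,8.2,0.085],[0,0,0,8.2,0.085],[0,0,0,8.2,0.06],[0,0,0,8.2,0.06],[0,0,0,8.2,0.04],[0,0,0,8.2,0.03],[0,0,0,8.3,0.03],[0,0,0,8.3,0.03]])

```text
clock: 0.9
position: [239.6, 576.8, 230.6]
ee_rot: [0.715, -0.699, 0.0, 0.001]
contact_force: [-0.4, 0.5, -0.3]
gripper_width: 30.0
```

drive_tool(steps=[[0.02,-0.011,0,0,0.03],[0.037,-0.0206,0.002,0,0.03],[0.037,-0.0206,0.002,0,0.03],[0.037,-0.0206,0.002,0,0.03],[0.037,-0.0206,0.002,0,0.03],[0.037,-0.0206,0.002,0,0.03],[0.037,-0.0206,0.002,0,0.03],[0.037,-0.0206,0.002,0,0.03],[0.037,-0.0206,0.002,0,0.03],[0.037,-0.0206,0.002,0,0.03],[0.037,-0.0206,0.002,0,0.03],[0.037,-0.0206,0.002,0,0.03],[0.037,-0.0206,0.002,0,0.03],[0.037,-0.0206,0.002,0,0.03],[0.037,-0.0206,0.002,0,0.03],[0.037,-0.0206,0.002,0,0.03],[0.033,-0.0206,0.002,0,0.03],[0,0,0,0,0.03]])

```text
clock: 2.7
position: [598.9, -24.5, 197.8]
ee_rot: [0.715, -0.699, -0.0, 0.001]
contact_force: [-0.7, 0.6, -1.2]
gripper_width: 30.1
```

Run:
```python
from h import *
to(596,-22,120,-178.4)
grab("b")
im=cv2.imread("pics/b_scene.png")
cv2.imwrite("pics/b_sr.png",cv2.resize(im[130:300,180:360],None,fx=4,fy=3.5,interpolation=cv2.INTER_CUBIC))
```

```text
t 2.7 p [598.9 -24.5 197.8] yaw -178.66 tilt [-1.7 -0.9] F [-0.7  0.6 -1.2] w 30.1 j [ 0.23  0.37 -0.11  0.   -1.1  -0.21]
 turn -0.26  shift now-axes [-2.6  2.7 77.8]  after-turn [-2.6  2.7 77.8]
```

View pics/b_sr.png

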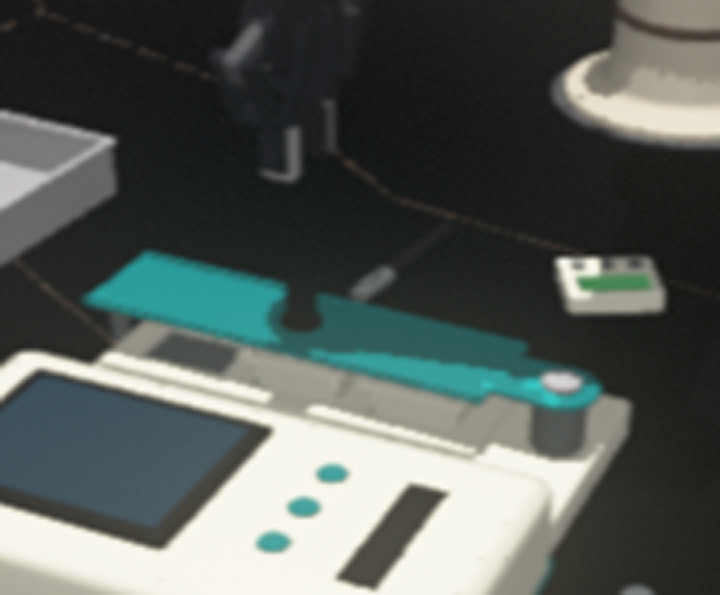

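drive_tool(steps=[[-0.0015,0.0015,0.03,0,0.03],[-0.001,0.001,0.03,0,0.03],[0,0,0.022,0,0.03],[0,0,0,0,0.03],[0,0,0,0,0.03]])

```text
clock: 3.3
position: [595.1, -17.6, 117.9]
ee_rot: [0.718, -0.696, 0.0, 0.0]
contact_force: [0.5, -0.5, 0.7]
gripper_width: 30.0
```

Run:
```python
from h import *
to(596,-22,84,-178.4)
grab("c")
im=cv2.imread("pics/c_scene.png")
a=cv2.resize(im[170:260,200:300],None,fx=5,fy=5,interpolation=cv2.INTER_CUBIC)
im=cv2.imread("pics/c_top.png")
b=cv2.resize(im[150:240,250:350],None,fx=5,fy=5,interpolation=cv2.INTER_CUBIC)
cv2.imwrite("pics/c_2.png",cv2.resize(np.hstack([a,b]),(800,360)))
print(proj("scene",[596,-22,120]))
```

```text
t 3.3 p [595.1 -17.6 117.9] yaw -178.26 tilt [ 0.3 -0.4] F [ 0.5 -0.5  0.7] w 30.0 j [ 0.24  0.44 -0.22  0.   -0.92 -0.21]
 turn 0.14  shift now-axes [ 4.4 -0.7 33.9]  after-turn [ 4.4 -0.7 33.9]
(np.float64(256.06508788610904), np.float64(206.4370757704324))
```

View pics/c_2.png

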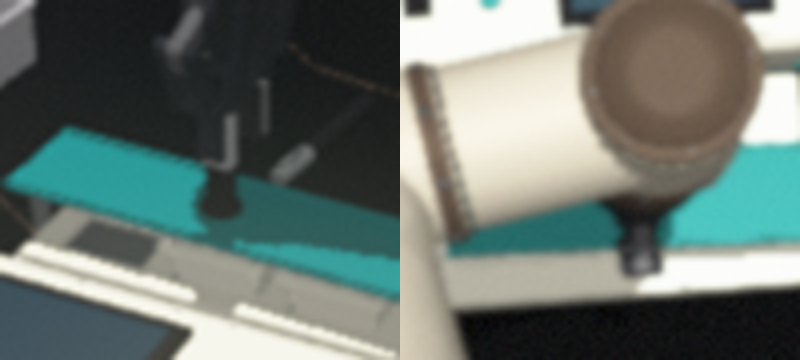

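Run:
```python
from h import *
st()
for p in ([611,-17.6,118],[580,-17.6,118],[596,-22,106],[596,-22,80],[600,-21,106]): print(p,np.round(proj("scene",p),1))
```

```text
t 3.4 p [596.1 -17.8 119.2] yaw -178.29 tilt [3.3 0.3] F [-0.5  0.2  0.5] w 29.9 j [ 0.24  0.44 -0.22  0.   -0.92 -0.21]
[611, -17.6, 118] [254.5 210.7]
[580, -17.6, 118] [261.1 204.5]
[596, -22, 106] [256.2 211.5]
[596, -22, 80] [256.3 220.8]
[600, -21, 106] [255.7 212.4]
```

drive_tool(steps=[[0.006,0,0,0,0.042],[0,0,0,0,0.042],[0,0,0.012,0,0.042],[0,0,0.012,0,0.042],[0,0,0.01,0,0.042],[0,0,0,0,0.042],[0,0,0,0,0.042],[0,0,0,0,0.042]])

```text
clock: 4.2
position: [595.6, -24.4, 83.5]
ee_rot: [0.717, -0.697, 0.0, -0.0]
contact_force: [0.9, -0.0, -0.1]
gripper_width: 42.2
```

Run:
```python
from h import *
st()
im,d=arm.get_image("scene")
st()
cv2.imwrite("pics/d_2.png",cv2.resize(im[170:260,200:300],None,fx=6,fy=6,interpolation=cv2.INTER_CUBIC))
```

```text
t 4.2 p [595.6 -24.4  83.5] yaw -178.35 tilt [ 0.6 -0. ] F [ 0.9 -0.  -0.1] w 42.2 j [ 0.23  0.48 -0.25  0.   -0.84 -0.2 ]
t 4.25 p [595.6 -24.3  83.7] yaw -178.35 tilt [0.9 0.1] F [ 0.8 -0.9 -0.1] w 42.1 j [ 0.23  0.48 -0.25  0.   -0.84 -0.2 ]
```

View pics/d_2.png

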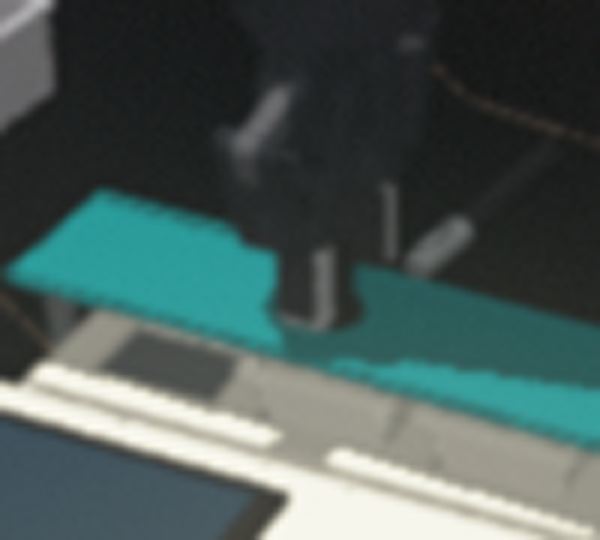

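drive_tool(steps=[[0,0,0,0,0.03],[0,0,0,0,0.03],[-0.0006,0.0144,0,5,0.03],[-0.0006,0.0144,0,5,0.03],[-0.0006,0.0144,0,5,0.03],[-0.0006,0.0144,0,5,0.03],[0,0,0,0,0.03],[0,0,0,0,0.03]])

```text
clock: 5.05
position: [539.0, -16.1, 83.8]
ee_rot: [-0.586, 0.81, -0.0, 0.001]
contact_force: [-0.5, 0.5, 0.0]
gripper_width: 29.7
```

```bash
cat > rot.py <<'E'
from h import *
import sys
s,R=st()
pin=np.array([591,141]); p=s["position"][:2]; v=p-pin
a=np.degrees(np.arctan2(-v[0],-v[1])) # 0 along -y, + towards -x
print("radius",np.hypot(*v).round(1),"ang from -y",a.round(1))
E
python3 rot.py
```

```text
t 5.05 p [539.  -16.1  83.8] yaw 161.78 tilt [1.3 0. ] F [-0.5  0.5  0. ] w 29.7 j [ 0.27  0.4  -0.4   0.   -0.78 -0.59]
radius 165.5 ang from -y 18.3
```

drive_tool(steps=[[-0.0006,0.0144,0,5,0.03],[-0.0006,0.0144,0,5,0.03],[-0.0006,0.0144,0,5,0.03],[-0.0006,0.0144,0,5,0.03],[-0.0006,0.0144,0,5,0.03],[-0.0006,0.0144,0,5,0.03],[0,0,0,0,0.03],[0,0,0,0,0.03]])

```text
clock: 5.85
position: [467.9, 30.9, 83.5]
ee_rot: [-0.357, 0.934, -0.0, 0.001]
contact_force: [-0.6, -0.7, -0.2]
gripper_width: 30.3
```

```bash
python3 rot.py
```

```text
t 5.85 p [467.9  30.9  83.5] yaw 131.81 tilt [1.  0.1] F [-0.6 -0.7 -0.2] w 30.3 j [ 0.41  0.3  -0.56  0.   -0.71 -1.26]
radius 165.2 ang from -y 48.2
```

drive_tool(steps=[[-0.0006,0.0144,0,5,0.03],[-0.0006,0.0144,0,5,0.03],[-0.0006,0.0144,0,5,0.03],[-0.0006,0.0144,0,5,0.03],[-0.0006,0.0144,0,5,0.03],[-0.0006,0.0144,0,5,0.03],[0,0,0,0,0.03],[0,0,0,0,0.03]])

```text
clock: 6.65
position: [429.0, 107.0, 83.3]
ee_rot: [-0.103, 0.995, -0.0, 0.0]
contact_force: [0.4, -0.1, -0.4]
gripper_width: 29.9
```

```bash
python3 rot.py
```

```text
t 6.65 p [429.  107.   83.3] yaw 101.78 tilt [ 0.2 -0. ] F [ 0.4 -0.1 -0.4] w 29.9 j [ 0.61  0.26 -0.62  0.   -0.69 -1.98]
radius 165.5 ang from -y 78.1
```

drive_tool(steps=[[-0.0001,0.0058,0,2,0.03],[-0.0001,0.0058,0,2,0.03],[0,0.0029,0,1,0.03],[0,0,0,0,0.03],[0,0.0029,0,1,0.03],[0,0,0,0,0.03]])

```text
clock: 7.25
position: [425.9, 123.2, 83.2]
ee_rot: [-0.049, 0.999, -0.001, -0.0]
contact_force: [4.2, -4.1, -0.4]
gripper_width: 29.9
```

```bash
python3 rot.py
```

```text
t 7.25 p [425.9 123.2  83.2] yaw 95.65 tilt [-0.4 -1.9] F [ 4.2 -4.1 -0.4] w 29.9 j [ 0.65  0.26 -0.62  0.   -0.69 -2.12]
radius 166.0 ang from -y 83.8
```

drive_tool(steps=[[0,0.002,0,0,0.03],[0,0.001,0,0,0.03],[0,0,0,0,0.03]])

```text
clock: 7.55
position: [425.7, 123.6, 83.2]
ee_rot: [-0.05, 0.999, -0.003, -0.001]
contact_force: [9.9, -16.2, -0.8]
gripper_width: 29.9
```

```bash
python3 rot.py
```

```text
t 7.55 p [425.7 123.6  83.2] yaw 95.71 tilt [-1.5 -6.5] F [  9.9 -16.2  -0.8] w 29.9 j [ 0.65  0.26 -0.62  0.01 -0.69 -2.13]
radius 166.2 ang from -y 84.0
```

drive_tool(steps=[[0,-0.005,0,0,0.03],[0,0,0,0,0.03],[0,0,-0.04,0,0.03],[0,0,-0.04,0,0.03],[0,0,-0.04,-8.5,0.07],[0,0,0,-8.5,0.07],[0,0,0,-8.5,0.07],[0,0,0,-8.5,0.07],[0,0,0,-8.5,0.07],[0,0,0,-8.5,0.07],[0,0,0,-8.5,0.07],[0,0,0,-8.5,0.07],[0,0,0,-8.5,0.07],[0,0,0,-8.5,0.07],[0,0,0,-3,0.07],[0,0,0,0,0.07]])

```text
clock: 9.15
position: [425.9, 122.7, 203.4]
ee_rot: [0.729, -0.684, -0.0, -0.0]
contact_force: [-0.6, 0.1, 0.5]
gripper_width: 70.4
```

Run:
```python
from h import *
st(); grab("e")
im=cv2.imread("pics/e_top.png")
cv2.imwrite("pics/e_r.png",cv2.resize(im[90:310,220:370],None,fx=3.5,fy=3.5,interpolation=cv2.INTER_CUBIC)[:600*2])
im=cv2.imread("pics/e_scene.png")
cv2.imwrite("pics/e_sr.png",cv2.resize(im[130:300,180:360],None,fx=4,fy=3.5,interpolation=cv2.INTER_CUBIC))
```

```text
t 9.15 p [425.9 122.7 203.4] yaw -176.35 tilt [0.1 0.6] F [-0.6  0.1  0.5] w 70.4 j [ 0.65  0.1  -0.46 -0.   -1.02 -0.59]
```

View pics/e_top.png

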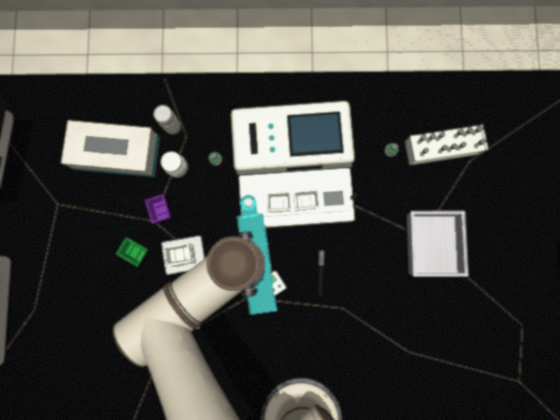

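View pics/e_sr.png

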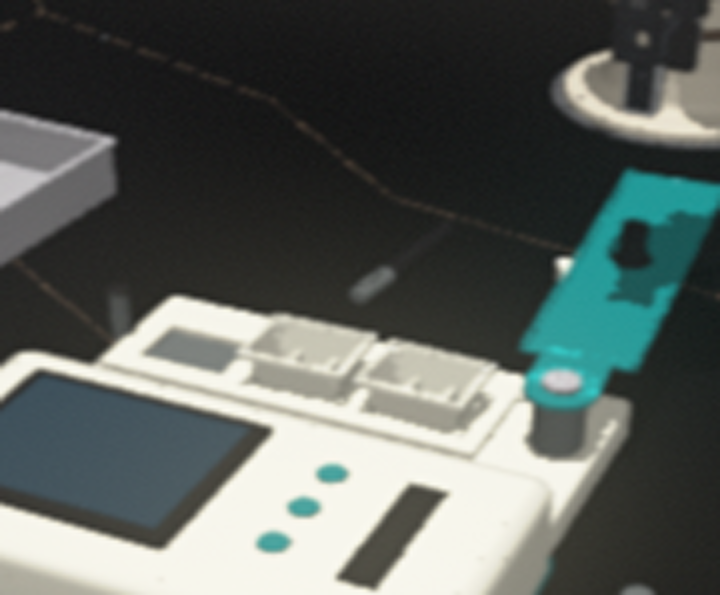

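Run:
```python
from h import *
im=cv2.imread("pics/e_top.png"); hsv=cv2.cvtColor(im,cv2.COLOR_BGR2HSV); H,S,V=cv2.split(hsv)
cv2.imwrite("pics/e_r.png",cv2.resize(im[160:240,230:365],None,fx=5.9,fy=5.9,interpolation=cv2.INTER_CUBIC))
d=np.load("pics/e_top.npy"); P=cloud("top",d); Z=P[...,2]
reg=np.zeros(V.shape,bool); reg[165:235,260:360]=1
m=reg&(Z>45)&(P[...,0]<650)
n,l,s,c=cv2.connectedComponentsWithStats(m.astype(np.uint8))
for i in range(1,n):
    if s[i,4]>30: print(s[i],rectz(l==i,62)[0], np.median(Z[l==i]))
g=reg&(V<190)&(Z<40)
reg[:,:320]=0
g=reg&(V<170)&(Z>15)&(np.abs(P[...,0]-600)<40)
print("bay1",rectz(g,30))
```

```text
[293 189  27  21 231] ((599.415283203125, -18.07730484008789), (52.45801544189453, 67.9253921508789), 5.402843475341797) 60.287543108896216
[266 191  25  20 232] ((596.0108032226562, 58.954246520996094), (66.07967376708984, 52.743343353271484), 89.6487808227539) 59.99102528416449
[260 213   6  22  92] ((532.8228149414062, 101.55073547363281), (57.680076599121094, 13.62197208404541), 0.021385716274380684) 76.97570648575186
bay1 (((608.3213500976562, -96.07745361328125), (51.12971878051758, 37.11818313598633), 89.64273834228516), array([[ 589.6, -121.5],
       [ 626.7, -121.8],
       [ 627. ,  -70.6],
       [ 589.9,  -70.4]], dtype=float32))
```

View pics/e_r.png

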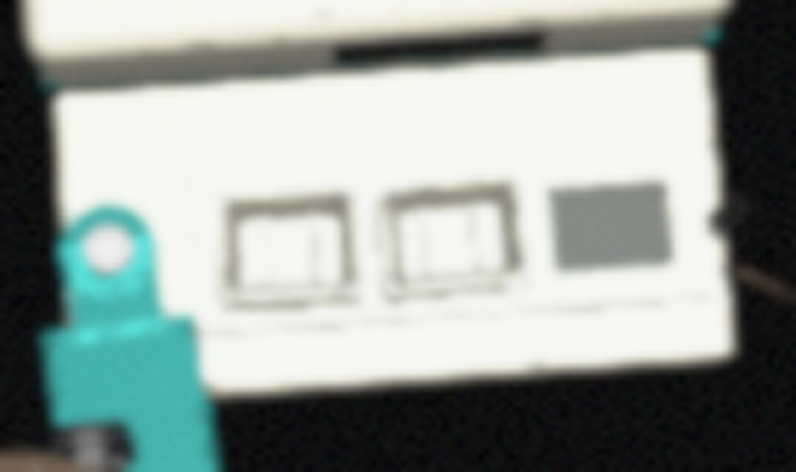

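Run:
```python
from h import *
im=cv2.imread("pics/e_scene.png")
cv2.imwrite("pics/e_s8.png",cv2.resize(im[205:265,205:310],None,fx=7.6,fy=7.6,interpolation=cv2.INTER_CUBIC))
d=np.load("pics/e_scene.npy"); P=cloud("scene",d)
m=np.zeros(d.shape,bool); m[200:265,235:310]=1
m&=(P[...,2]>54)&(P[...,2]<66)&(P[...,0]<660)
n,l,s,c=cv2.connectedComponentsWithStats(m.astype(np.uint8))
for i in range(1,n):
    if s[i,4]>30: q=P[l==i]; print(s[i],q.min(0).round(1),q.max(0).round(1),np.median(q[:,2]))
for p in [(193/4+180,349/3.5+130)]: print(topmm(*p,33,"scene"))
R=np.array([602.6,-18.7]);yx=np.array([.998,.066]);yy=np.array([-.066,.998])
```

```text
[240 220  35  19 266] [567.9 -55.6  54. ] [628.8  17.2  65.3] 61.163632437253966
[269 227  36  21 276] [566.   22.9  54.1] [623.4  92.6  65.6] 61.10262382139928
[603.48714082 -98.86888085  33.        ]
```

View pics/e_s8.png

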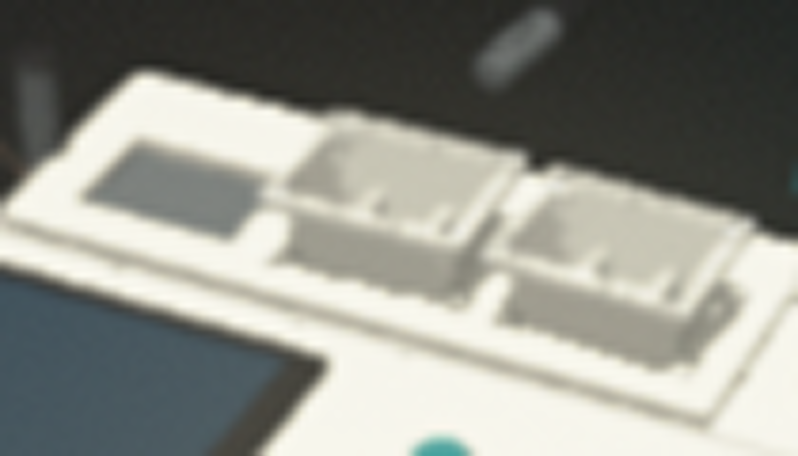

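Run:
```python
from h import *
to(599.5,-18.5,120,-176.2)
```

```text
t 9.25 p [425.9 122.5 203.3] yaw -176.42 tilt [0.  0.3] F [ 0.  -0.3 -0.1] w 70.4 j [ 0.65  0.1  -0.46 -0.   -1.02 -0.59]
 turn -0.22  shift now-axes [ 151.6 -164.5   83.3]  after-turn [ 152.3 -163.9   83.3]
```

drive_tool(steps=[[0.015,-0.0165,0,0,0.07],[0.03,-0.033,0,0,0.07],[0.03,-0.033,0,0,0.07],[0.03,-0.033,0.01,0,0.07],[0.03,-0.033,0.023,0,0.07],[0.0173,-0.0154,0.05,0,0.07],[0,0,0,-0.2,0.07],[0,0,0,0,0.07],[0,0,0,0,0.07]])

```text
clock: 10.15
position: [598.3, -17.1, 126.9]
ee_rot: [0.731, -0.683, 0.001, -0.001]
contact_force: [-0.8, 0.3, 0.2]
gripper_width: 70.3
```

Run:
```python
from h import *
to(599.5,-18.5,43,-176.2)
im,d=arm.get_image("scene")
cv2.imwrite("pics/f.png",cv2.resize(im[170:265,205:310],None,fx=7,fy=6.2,interpolation=cv2.INTER_CUBIC))
st()
```

```text
t 10.15 p [598.3 -17.1 126.9] yaw -176.11 tilt [3.2 0.2] F [-0.8  0.3  0.2] w 70.3 j [ 0.24  0.43 -0.2   0.   -0.93 -0.17]
 turn 0.09  shift now-axes [ 1.5 -0.8 83.9]  after-turn [ 1.5 -0.8 83.9]
t 10.2 p [598.4 -16.8 127.5] yaw -176.09 tilt [4.3 0.6] F [0.4 0.1 0.3] w 70.1 j [ 0.24  0.43 -0.2   0.   -0.93 -0.17]
```

View pics/f.png

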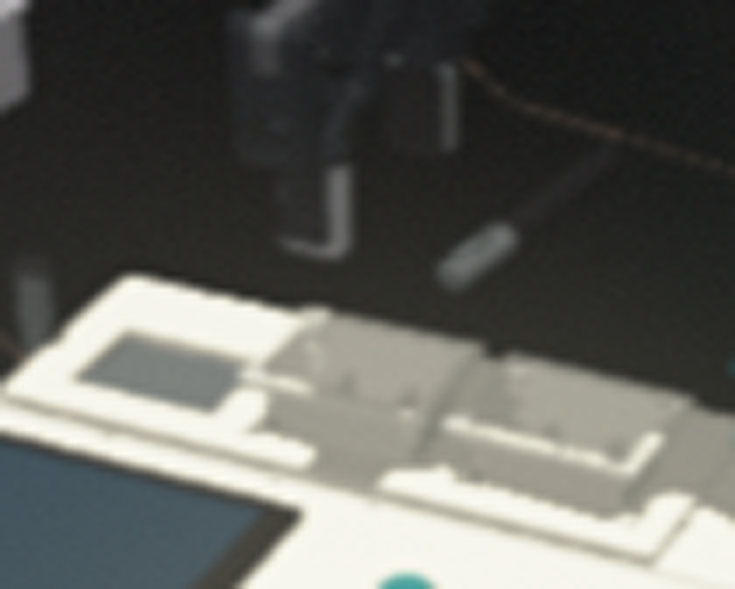

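drive_tool(steps=[[0.0015,-0.001,0.025,0,0.07],[0,0,0.025,0,0.07],[0,0,0.02,0,0.07],[0,0,0.014,0,0.07],[0,0,0,0,0.07],[0,0,0,0,0.07],[0,0,0,0,0.07]])

```text
clock: 10.9
position: [599.8, -18.7, 42.7]
ee_rot: [0.731, -0.683, 0.001, -0.001]
contact_force: [1.0, -0.6, 0.4]
gripper_width: 70.2
```

Run:
```python
from h import *
to(599.5,-18.5,43,-176.2)
```

```text
t 10.9 p [599.8 -18.7  42.7] yaw -176.12 tilt [3.2 0.5] F [ 1.  -0.6  0.4] w 70.2 j [ 0.24  0.53 -0.28  0.   -0.75 -0.17]
 turn 0.08  shift now-axes [-0.3  0.2 -0.3]  after-turn [-0.3  0.2 -0.3]
```

Close and lift slightly.

drive_tool(steps=[[0,0,0,0,0.045],[0,0,0,0,0.045],[0,0,0,0,0.045],[0,0,0,0,0.04],[0,0,0,0,0.04]])

```text
clock: 11.4
position: [599.7, -19.0, 42.6]
ee_rot: [0.731, -0.683, 0.001, -0.001]
contact_force: [-0.8, 1.4, 6.1]
gripper_width: 50.3
```

Run:
```python
from h import *
st()
```

```text
t 11.4 p [599.7 -19.   42.6] yaw -176.13 tilt [2.8 0.2] F [-0.8  1.4  6.1] w 50.3 j [ 0.24  0.53 -0.28  0.   -0.75 -0.17]
```

drive_tool(steps=[[0,0,-0.01,0,0.04],[0,0,-0.03,0,0.04],[0,0,-0.04,0,0.04],[0,0,-0.03,0,0.04],[0,0,0,0,0.04]])

```text
clock: 11.9
position: [601.5, -19.0, 156.8]
ee_rot: [0.731, -0.683, 0.003, -0.004]
contact_force: [-1.0, -0.3, -0.4]
gripper_width: 50.1
```

Run:
```python
from h import *
st(); grab("g")
im=cv2.imread("pics/g_scene.png")
a=cv2.resize(im[130:265,180:310],None,fx=4,fy=4,interpolation=cv2.INTER_CUBIC)
im=cv2.imread("pics/g_top.png")
b=cv2.resize(im[180:300,340:480],(520,540),interpolation=cv2.INTER_CUBIC)
cv2.imwrite("pics/g_2.png",cv2.resize(np.hstack([a,b]),(800,415)))
V=cv2.cvtColor(im,cv2.COLOR_BGR2HSV)[...,2]
reg=np.zeros(V.shape,bool); reg[195:295,390:490]=1
print(rectz(reg&(V>60),50))
```

```text
t 11.9 p [601.5 -19.  156.8] yaw -176.12 tilt [10.4  1.1] F [-1.  -0.3 -0.4] w 50.1 j [ 0.24  0.4  -0.16  0.   -0.99 -0.17]
(((479.614013671875, -376.5648498535156), (162.59893798828125, 188.82061767578125), 89.79578399658203), array([[ 384.9, -457.5],
       [ 573.7, -458.2],
       [ 574.3, -295.6],
       [ 385.5, -294.9]], dtype=float32))
```

View pics/g_2.png

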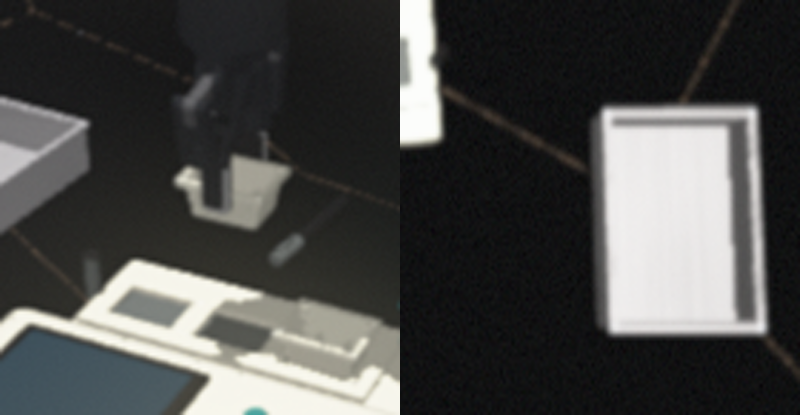

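Run:
```python
from h import *
print(topmm(439.3,243.6,50),topmm(410.7,210.9,50),topmm(467.8,276.2,50))
to(520,-382,160,-176.2)
```

```text
[ 475.77409967 -381.85153591   50.        ] [ 566.39833891 -307.34289742   50.        ] [ 387.06901712 -454.74854394   50.        ]
t 12.0 p [598.4 -19.1 151.8] yaw -176.19 tilt [1.1 0.9] F [-1.3 -0.6 -1. ] w 49.9 j [ 0.24  0.41 -0.17 -0.   -0.99 -0.17]
 turn 0.01  shift now-axes [356.9 102.3  -8.6]  after-turn [356.9 102.3  -8.6]
```

drive_tool(steps=[[0.017,0.005,0,0,0.04],[0.034,0.0112,0,0,0.04],[0.034,0.0112,0,0,0.04],[0.034,0.0112,0,0,0.04],[0.034,0.0112,0,0,0.04],[0.034,0.0112,0,0,0.04],[0.034,0.0112,0,0,0.04],[0.034,0.0112,0,0,0.04],[0.034,0.0112,0,0,0.04],[0.034,0.0112,0,0,0.04],[0.031,0.0064,0,0,0.04],[0,0,0,0,0.04],[0,0,0,0,0.04]])

```text
clock: 13.3
position: [508.7, -380.5, 149.1]
ee_rot: [0.73, -0.684, -0.002, 0.0]
contact_force: [-0.0, 0.2, -0.1]
gripper_width: 50.3
```

Run:
```python
from h import *
to(510,-380,35,-176.2)
grab("k")
im=cv2.imread("pics/k_scene.png")
a=cv2.resize(im[100:235,100:230],None,fx=4,fy=4,interpolation=cv2.INTER_CUBIC)
im=cv2.imread("pics/k_top.png")
b=cv2.resize(im[180:300,360:500],(520,540),interpolation=cv2.INTER_CUBIC)
cv2.imwrite("pics/k_2.png",cv2.resize(np.hstack([a,b]),(800,415)))
```

```text
t 13.3 p [ 508.7 -380.5  149.1] yaw -176.3 tilt [-3.3  1.9] F [-0.   0.2 -0.1] w 50.3 j [-0.39  0.47 -0.07 -0.   -1.03  0.45]
 turn -0.1  shift now-axes [-1.000e-01 -1.700e+00  1.141e+02]  after-turn [-1.000e-01 -1.700e+00  1.141e+02]
```

View pics/k_2.png

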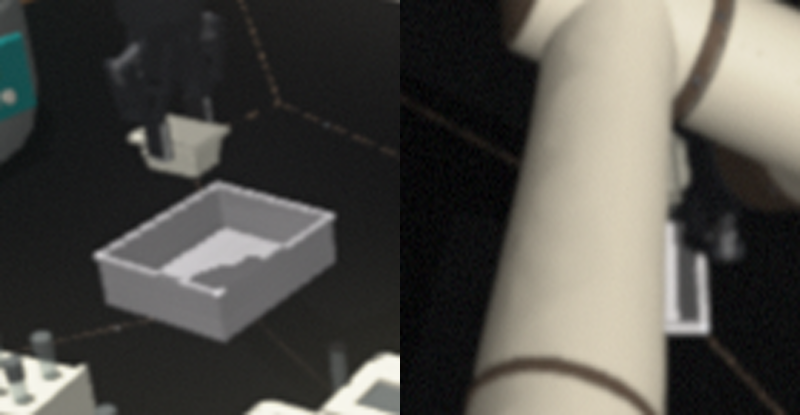

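Run:
```python
from h import *
a=cv2.imread("pics/a_scene.png"); k=cv2.imread("pics/k_scene.png")
A=cv2.resize(a[140:235,110:230],(400,316)); B=cv2.resize(k[140:235,110:230],(400,316))
cv2.imwrite("pics/k_3.png",np.hstack([A,B]))
for p in ([391,-307,50],[562,-307,50],[562,-455,50],[391,-455,50]): print(p,np.round(proj("scene",p),1))
```

```text
[391, -307, 50] [208.4 170.2]
[562, -307, 50] [171.7 195.7]
[562, -455, 50] [130.3 182.9]
[391, -455, 50] [169.2 159.6]
```

View pics/k_3.png

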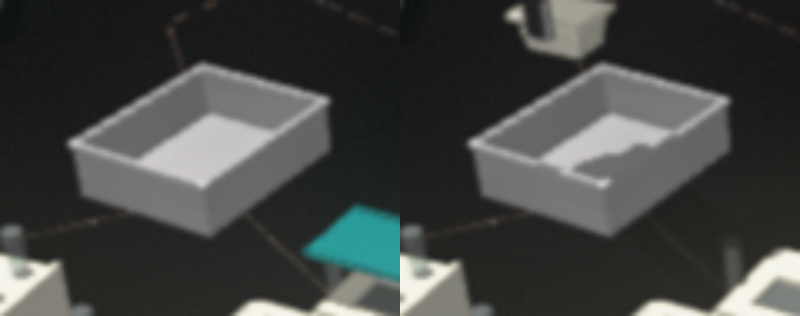

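drive_tool(steps=[[0,0,0.025,0,0.04],[0,0,0.035,0,0.04],[0,0,0.03,0,0.04],[0,0,0.022,0,0.04],[0,0,0,0,0.04],[0,0,0,0,0.04],[0,0,0,0,0.06],[0,0,0,0,0.06],[0,0,0,0,0.06]])

```text
clock: 14.3
position: [511.1, -380.1, 40.4]
ee_rot: [0.73, -0.683, 0.001, -0.0]
contact_force: [0.4, 0.4, 0.7]
gripper_width: 60.0
```

Run:
```python
from h import *
st(); grab("l")
im=cv2.imread("pics/l_scene.png")
cv2.imwrite("pics/l_2.png",cv2.resize(im[130:235,100:230],None,fx=5,fy=5,interpolation=cv2.INTER_CUBIC))
```

```text
t 14.3 p [ 511.1 -380.1   40.4] yaw -176.15 tilt [ 2.3 -1. ] F [0.4 0.4 0.7] w 60.0 j [-0.39  0.59 -0.18  0.   -0.8   0.45]
```

View pics/l_2.png

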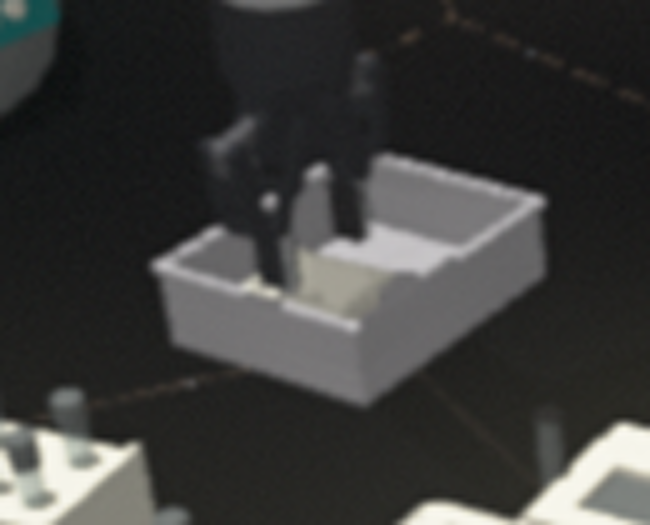

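drive_tool(steps=[[0,0,-0.02,0,0.06],[0,0,-0.045,0,0.06],[0,0,-0.045,0,0.07],[0,0,0,0,0.07],[0,0,0,0,0.07]])

```text
clock: 14.9
position: [510.9, -380.1, 151.0]
ee_rot: [0.73, -0.683, 0.002, -0.001]
contact_force: [0.4, 0.3, -1.0]
gripper_width: 69.8
```

Run:
```python
from h import *
to(595.4,58.3,150,-176.2)
im,d=arm.get_image("scene")
cv2.imwrite("pics/m_2.png",cv2.resize(im[130:235,100:230],None,fx=5,fy=5,interpolation=cv2.INTER_CUBIC))
```

```text
t 14.9 p [ 510.9 -380.1  151. ] yaw -176.18 tilt [ 3.7 -1.2] F [ 0.4  0.3 -1. ] w 69.8 j [-0.39  0.47 -0.07 -0.   -1.03  0.45]
 turn 0.02  shift now-axes [-431.8 -113.5    0.8]  after-turn [-431.8 -113.3    0.8]
```

View pics/m_2.png

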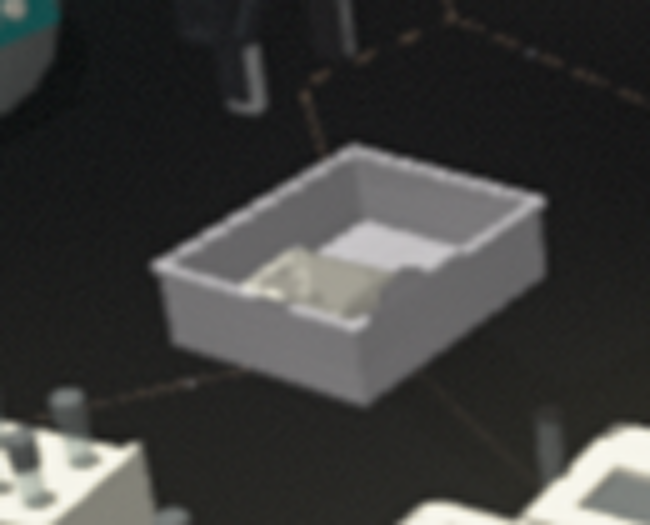

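Used2 is in the bin. On to bay 3.

drive_tool(steps=[[-0.02,-0.0053,0,0,0.07],[-0.042,-0.011,0,0,0.07],[-0.042,-0.011,0,0,0.07],[-0.042,-0.011,0,0,0.07],[-0.042,-0.011,0,0,0.07],[-0.042,-0.011,0,0,0.07],[-0.042,-0.011,0,0,0.07],[-0.042,-0.011,0,0,0.07],[-0.042,-0.011,0,0,0.07],[-0.042,-0.011,0,0,0.07],[-0.0338,-0.0092,0,0,0.07],[0,0,0.03,0,0.07],[0,0,0,0,0.07],[0,0,0,0,0.07]])

```text
clock: 16.35
position: [593.7, 57.9, 117.6]
ee_rot: [0.73, -0.683, -0.001, 0.002]
contact_force: [0.4, -0.5, 0.3]
gripper_width: 70.1
```

Run:
```python
from h import *
to(595.4,58.3,43,-176.2)
```

```text
t 16.35 p [593.7  57.9 117.6] yaw -176.16 tilt [-4.  -1.8] F [ 0.4 -0.5  0.3] w 70.1 j [ 0.37  0.44 -0.21  0.   -0.92 -0.3 ]
 turn 0.04  shift now-axes [-0.4 -2.1 74.6]  after-turn [-0.4 -2.1 74.6]
```

drive_tool(steps=[[0,-0.001,0.025,0,0.07],[0,0,0.025,0,0.07],[0,0,0.015,0,0.07],[0,0,0.0095,0,0.07],[0,0,0,0,0.07],[0,0,0,0,0.07],[0,0,0,0,0.04],[0,0,0,0,0.04],[0,0,0,0,0.04],[0,0,0,0,0.04],[0,0,0,0,0.04]])

```text
clock: 17.45
position: [596.9, 58.9, 46.3]
ee_rot: [0.731, -0.683, 0.001, -0.001]
contact_force: [0.2, -0.3, 5.7]
gripper_width: 50.1
```

Run:
```python
from h import *
st()
```

```text
t 17.45 p [596.9  58.9  46.3] yaw -176.12 tilt [3.1 0.4] F [ 0.2 -0.3  5.7] w 50.1 j [ 0.37  0.53 -0.28  0.   -0.76 -0.3 ]
```

drive_tool(steps=[[0,0,-0.01,0,0.04],[0,0,-0.03,0,0.04],[0,0,-0.04,0,0.04],[0,0,-0.025,0,0.04],[0,0,0,0,0.04],[0,0,0,0,0.04]])

```text
clock: 18.05
position: [595.5, 58.8, 150.2]
ee_rot: [0.73, -0.683, -0.0, -0.001]
contact_force: [-0.6, 0.2, -1.0]
gripper_width: 50.2
```

Run:
```python
from h import *
to(442,-380,150,-176.2); grab("n")
im=cv2.imread("pics/n_scene.png")
a=cv2.resize(im[120:255,130:310],(560,415),interpolation=cv2.INTER_CUBIC)
im=cv2.imread("pics/n_top.png")
b=cv2.resize(im[190:300,380:480],(240,264),interpolation=cv2.INTER_CUBIC)
c=np.zeros((415,240,3),np.uint8); c[:264]=b
cv2.imwrite("pics/n_2.png",np.hstack([a,c]))
```

```text
t 18.05 p [595.5  58.8 150.2] yaw -176.18 tilt [0.8 1. ] F [-0.6  0.2 -1. ] w 50.2 j [ 0.37  0.41 -0.17 -0.   -0.99 -0.3 ]
 turn 0.02  shift now-axes [ 4.276e+02  1.823e+02 -4.000e-01]  after-turn [ 4.276e+02  1.822e+02 -4.000e-01]
```

View pics/n_2.png

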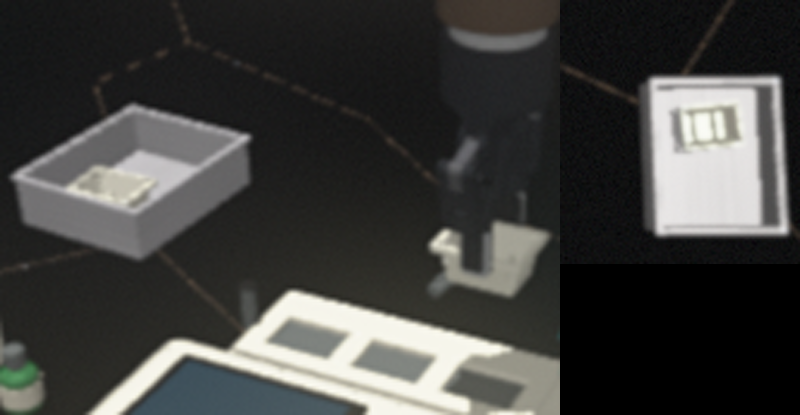

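drive_tool(steps=[[0.02,0.0085,0,0,0.04],[0.04,0.017,0,0,0.04],[0.04,0.017,0,0,0.04],[0.04,0.017,0,0,0.04],[0.04,0.017,0,0,0.04],[0.04,0.017,0,0,0.04],[0.04,0.017,0,0,0.04],[0.04,0.017,0,0,0.04],[0.04,0.017,0,0,0.04],[0.04,0.017,0,0,0.04],[0.04,0.017,0,0,0.04],[0.0076,0.0033,0,0,0.04],[0,0,0,0,0.04],[0,0,0,0,0.04]])

```text
clock: 19.55
position: [442.4, -379.6, 148.8]
ee_rot: [0.73, -0.683, -0.001, 0.0]
contact_force: [0.3, 0.8, -0.3]
gripper_width: 50.3
```

Run:
```python
from h import *
to(442,-380,40,-176.2); grab("o")
im=cv2.imread("pics/o_scene.png")
cv2.imwrite("pics/o_2.png",cv2.resize(im[120:225,120:260],(700,525),interpolation=cv2.INTER_CUBIC))
im=cv2.imread("pics/o_top.png")
cv2.imwrite("pics/o_3.png",cv2.resize(im[160:240,230:365],None,fx=5.9,fy=5.9,interpolation=cv2.INTER_CUBIC))
```

```text
t 19.55 p [ 442.4 -379.6  148.8] yaw -176.18 tilt [-1.4  1. ] F [ 0.3  0.8 -0.3] w 50.3 j [-0.43  0.39 -0.21 -0.   -0.97  0.5 ]
 turn 0.02  shift now-axes [  0.5   0.3 108.8]  after-turn [  0.5   0.3 108.8]
```

View pics/o_2.png

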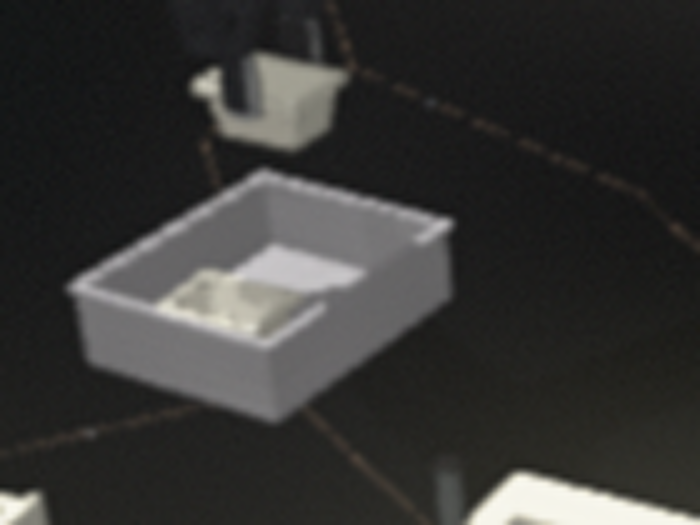

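View pics/o_3.png

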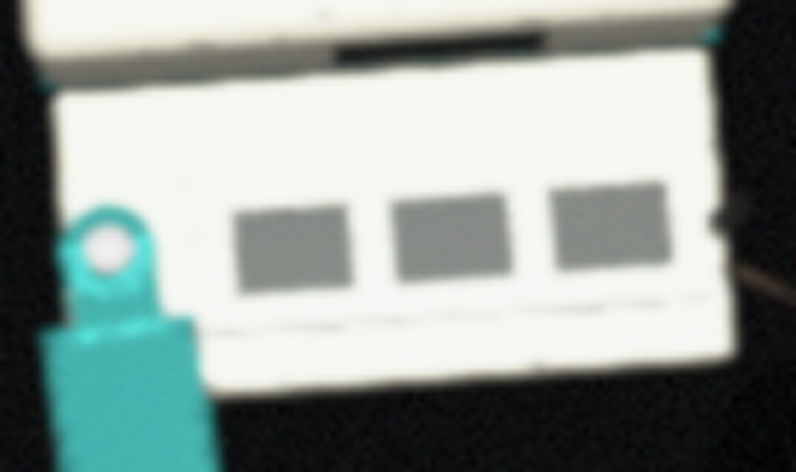

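drive_tool(steps=[[0,0,0.025,0,0.04],[0,0,0.035,0,0.04],[0,0,0.03,0,0.04],[0,0,0.02,0,0.04],[0,0,0,0,0.04],[0,0,0,0,0.04],[0,0,0,0,0.06],[0,0,0,0,0.06],[0,0,0,0,0.06],[0,0,-0.02,0,0.06],[0,0,-0.045,0,0.06],[0,0,-0.045,0,0.07],[0,0,0,0,0.07]])

```text
clock: 20.95
position: [446.9, -382.4, 156.7]
ee_rot: [0.731, -0.682, 0.007, -0.001]
contact_force: [1.0, 0.1, 0.8]
gripper_width: 70.4
```

Run:
```python
from h import *
to(450,329,200,-170.3); grab("p")
im=cv2.imread("pics/p_scene.png")
cv2.imwrite("pics/p_2.png",cv2.resize(im[120:225,120:260],(700,525),interpolation=cv2.INTER_CUBIC))
im=cv2.imread("pics/p_top.png"); hsv=cv2.cvtColor(im,cv2.COLOR_BGR2HSV); V=hsv[...,2]
cv2.imwrite("pics/p_3.png",cv2.resize(im[220:290,150:220],None,fx=8,fy=8,interpolation=cv2.INTER_CUBIC))
P=cloud("top",np.load("pics/p_top.npy")); Z=P[...,2]
# bays: dark gray on deck
up=cv2.resize(im,None,fx=4,fy=4,interpolation=cv2.INTER_CUBIC); g=cv2.cvtColor(up,cv2.COLOR_BGR2GRAY)
m=np.zeros(g.shape,np.uint8); m[185*4:215*4,263*4:348*4]=(g[185*4:215*4,263*4:348*4]<185)
n,l,s,c=cv2.connectedComponentsWithStats(m)
for i in range(1,n):
    if s[i,4]>800:
        cs,_=cv2.findContours((l==i).astype(np.uint8),cv2.RETR_EXTERNAL,cv2.CHAIN_APPROX_NONE)
        W=np.array([topmm((q[0][0]+.5)/4-.5,(q[0][1]+.5)/4-.5,33)[:2] for q in cs[0]],np.float32); print(cv2.minAreaRect(W))
# stand
m=np.zeros(g.shape,np.uint8); m[225*4:285*4,150*4:215*4]=(g[225*4:285*4,150*4:215*4]>100)
cs,_=cv2.findContours(m,cv2.RETR_EXTERNAL,cv2.CHAIN_APPROX_NONE); q0=max(cs,key=cv2.contourArea)
W=np.array([topmm((q[0][0]+.5)/4-.5,(q[0][1]+.5)/4-.5,8)[:2] for q in q0],np.float32); print("stand",cv2.minAreaRect(W))
```

```text
t 20.95 p [ 446.9 -382.4  156.7] yaw -176.04 tilt [12.1 -8. ] F [1.  0.1 0.8] w 70.4 j [-0.43  0.38 -0.2   0.   -0.98  0.5 ]
 turn -5.74  shift now-axes [-709.1  -52.7  -49. ]  after-turn [-700.2 -123.3  -49. ]
((606.8128662109375, -95.93388366699219), (39.0684928894043, 55.104148864746094), 3.766578197479248)
((601.7164916992188, -19.934406280517578), (38.88873291015625, 54.95295333862305), 4.082164764404297)
((596.6890869140625, 56.03352355957031), (39.180023193359375, 54.21142578125), 3.4298388957977295)
stand ((450.4555358886719, 329.99066162109375), (94.7663803100586, 116.07237243652344), 9.680908203125)
```

View pics/p_2.png

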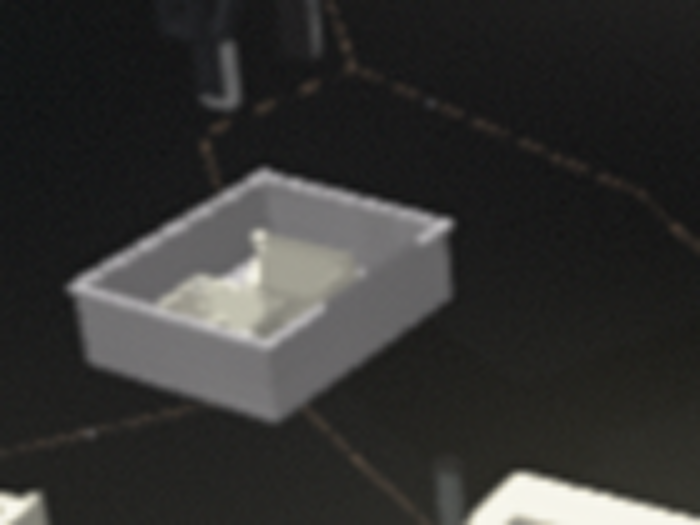

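View pics/p_3.png

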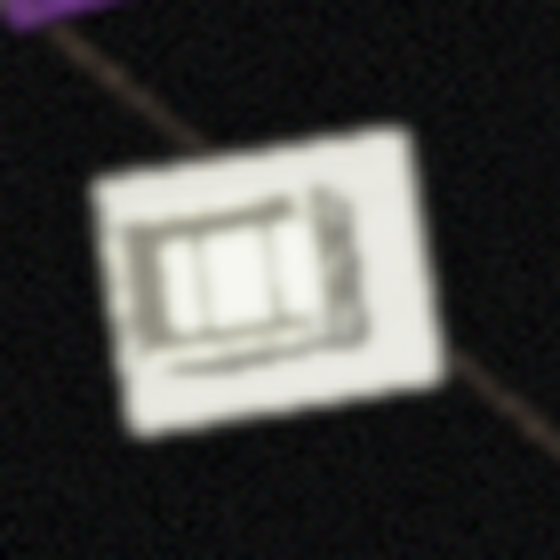

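Run:
```python
from h import *
im=cv2.imread("pics/p_scene.png")
a=cv2.resize(im[205:255,215:290],(800,533),interpolation=cv2.INTER_CUBIC)
def poly(cs): return np.array([proj("scene",[x,y,z]) for x,y,z in cs])
c,s=np.cos(np.radians(3.78)),np.sin(np.radians(3.78))
def rect(cx,cy,lx,ly,z,yaw):
    c,s=np.cos(np.radians(yaw)),np.sin(np.radians(yaw))
    return [(cx+c*x-s*y,cy+s*x+c*y,z) for x,y in((-lx/2,-ly/2),(lx/2,-ly/2),(lx/2,ly/2),(-lx/2,ly/2))]
for bc in ((606.3,-95.6),(601.2,-19.6),(596.2,56.4)):
    q=poly(rect(*bc,42,58,36,3.78)); q=((q+.5-[215,205])*[800/75,533/50]).astype(np.int32); cv2.polylines(a,[q],True,(0,0,255),1)
cv2.imwrite("pics/p_4.png",a)
b=cv2.resize(im[210:275,380:450],(700,650),interpolation=cv2.INTER_CUBIC)[:600]
for (cx,cy,lx,ly,z) in ((450.4,330,90,110,8),(450.4,330,52,68,82),(450.4,330,52,68,77)):
    q=poly(rect(cx,cy,lx,ly,z,9.67)); q=((q+.5-[380,210])*10).astype(np.int32); cv2.polylines(b,[q],True,(0,0,255),1)
cv2.imwrite("pics/p_5.png",b)
im=cv2.imread("pics/p_top.png")
b=cv2.resize(im[225:285,150:215],(780,720),interpolation=cv2.INTER_CUBIC)
for (cx,cy,lx,ly,z) in ((450.4,330,90,110,8),(450.4,330,52,68,82)):
    q=np.array([proj("top",p) for p in rect(cx,cy,lx,ly,z,9.67)]); q=((q+.5-[150,225])*12).astype(np.int32); cv2.polylines(b,[q],True,(0,0,255),1)
cv2.imwrite("pics/p_6.png",cv2.resize(b,(650,600)))
```

```text
(no output)
```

View pics/p_4.png

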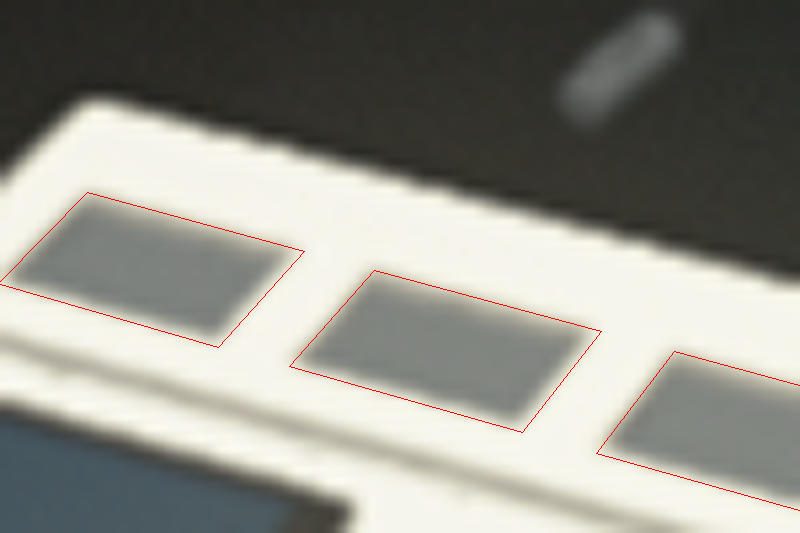

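View pics/p_5.png

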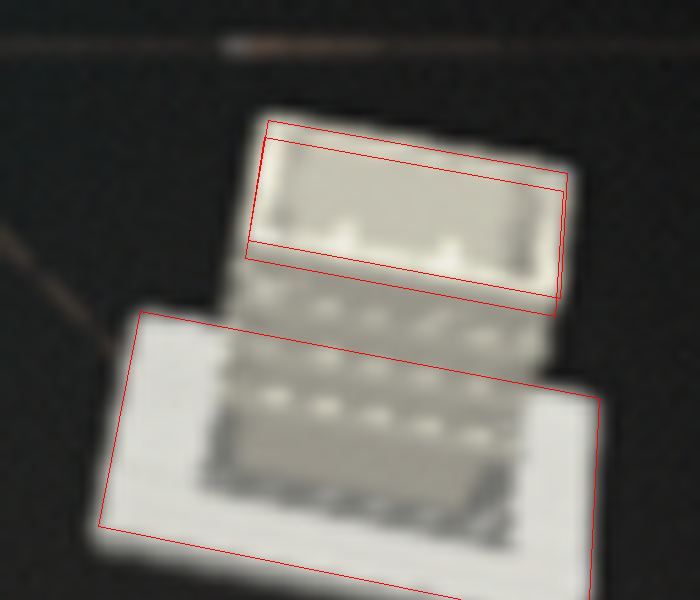

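View pics/p_6.png

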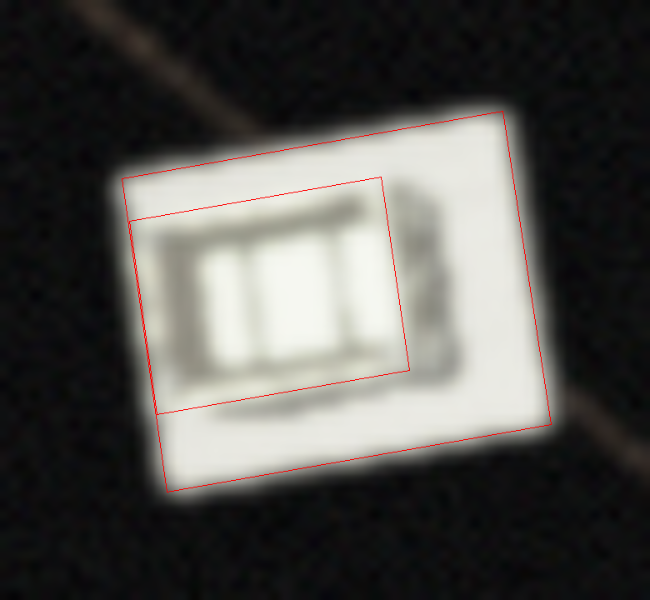

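drive_tool(steps=[[0,0,-0.025,-5.7,0.07],[-0.02,-0.0035,-0.025,0,0.07],[-0.044,-0.0077,0,0,0.07],[-0.044,-0.0077,0,0,0.07],[-0.044,-0.0077,0,0,0.07],[-0.044,-0.0077,0,0,0.07],[-0.044,-0.0077,0,0,0.07],[-0.044,-0.0077,0,0,0.07],[-0.044,-0.0077,0,0,0.07],[-0.044,-0.0077,0,0,0.07],[-0.044,-0.0077,0,0,0.07],[-0.044,-0.0077,0,0,0.07],[-0.044,-0.0077,0,0,0.07],[-0.044,-0.0077,0,0,0.07],[-0.044,-0.0077,0,0,0.07],[-0.044,-0.0077,0,0,0.07],[-0.044,-0.0077,0,0,0.07],[-0.02,-0.0043,0,0,0.07],[0,0,0,0,0.07],[0,0,0,0,0.07]])

```text
clock: 23.05
position: [447.8, 329.8, 197.9]
ee_rot: [0.763, -0.646, -0.0, 0.002]
contact_force: [-0.8, -0.8, -0.8]
gripper_width: 70.0
```

Run:
```python
from h import *
to(450.4,330,100,-170.33)
```

```text
t 23.05 p [447.8 329.8 197.9] yaw -170.45 tilt [-2.6 -2.7] F [-0.8 -0.8 -0.8] w 70.0 j [ 0.93  0.3  -0.21 -0.   -1.07 -0.76]
 turn -0.12  shift now-axes [ 0.  -2.9 97.9]  after-turn [ 0.  -2.9 97.9]
```

drive_tool(steps=[[0,-0.003,0.03,-0.1,0.07],[0,0,0.035,0,0.07],[0,0,0.03,0,0.07],[0,0,0,0,0.07],[0,0,0,0,0.07],[0,0,0,0,0.07]])

```text
clock: 23.65
position: [452.6, 331.4, 106.5]
ee_rot: [0.764, -0.645, 0.0, -0.002]
contact_force: [-0.1, 0.1, 1.0]
gripper_width: 70.0
```

Run:
```python
from h import *
to(450.4,330,69,-170.33)
grab("q")
im=cv2.imread("pics/q_scene.png")
cv2.imwrite("pics/q_2.png",cv2.resize(im[195:275,380:460],(600,600),interpolation=cv2.INTER_CUBIC))
st()
```

```text
t 23.65 p [452.6 331.4 106.5] yaw -170.38 tilt [2.5 2.4] F [-0.1  0.1  1. ] w 70.0 j [ 0.92  0.4  -0.32  0.   -0.85 -0.75]
 turn -0.05  shift now-axes [ 1.1  2.5 37.5]  after-turn [ 1.1  2.5 37.5]
t 23.75 p [452.3 331.7 106.5] yaw -170.37 tilt [2.5 2.8] F [0.1 0.4 1. ] w 69.9 j [ 0.92  0.4  -0.32  0.   -0.85 -0.75]
```

View pics/q_2.png

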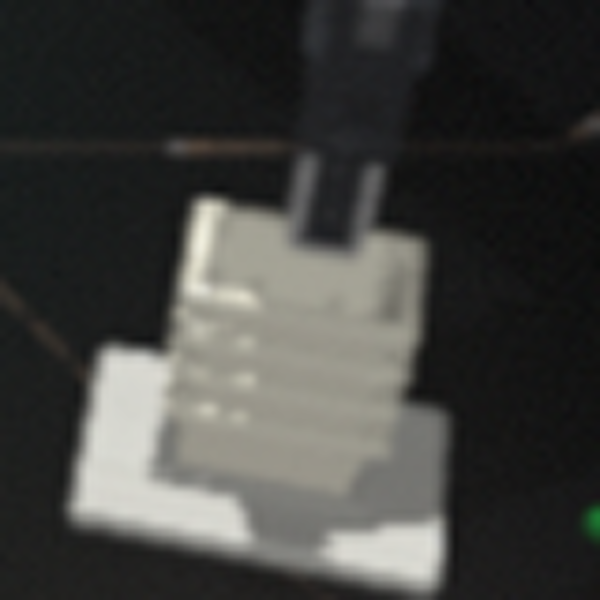

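Run:
```python
from h import *
for o in (36,48):
  for z in (106,110,114,118): print(o,z,np.round(proj("scene",[452.4+.986*o,331.5+.168*o,z]),1))
```

```text
36 106 [422.  230.7]
36 110 [422.3 229.2]
36 114 [422.6 227.7]
36 118 [423.  226.2]
48 106 [421.6 233.7]
48 110 [422.  232.2]
48 114 [422.3 230.7]
48 118 [422.6 229.2]
```

Run:
```python
from h import *
im=cv2.imread("pics/q_scene.png")
c=im[190:250,395:455]; c=np.clip(c.astype(float)*2.2,0,255).astype(np.uint8)
c=cv2.resize(c,(600,600),interpolation=cv2.INTER_CUBIC)
def box(o1,o2,z1,z2,w,col):
    ux=np.array([.986,.168]);uy=np.array([-.168,.986])
    for z in(z1,z2):
        q=[]
        for o,k in((o1,-w),(o2,-w),(o2,w),(o1,w)):
            p=np.array([452.4,331.6])+ux*o+uy*k; q.append(proj("scene",[*p,z]))
        q=((np.array(q)+.5-[395,190])*10).astype(np.int32); cv2.polylines(c,[q],True,col,1)
box(35,49.5,114,150,11,(0,0,255)); box(-49.5,-35,114,150,11,(0,255,0))
cv2.imwrite("pics/q_3.png",c)
```

```text
(no output)
```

View pics/q_3.png

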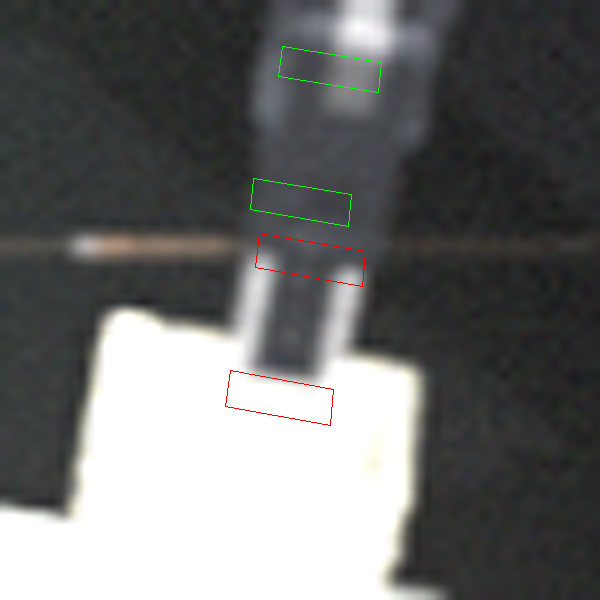

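Run:
```python
from h import *
im=cv2.imread("pics/n_scene.png")
c=im[160:225,260:320]; c=np.clip(c.astype(float)*1.8,0,255).astype(np.uint8)
c=cv2.resize(c,(600,650),interpolation=cv2.INTER_CUBIC)[:600]
def box(o1,o2,z1,z2,w,col,ctr=(595.5,58.8)):
    a=np.radians(3.8)
    ux=np.array([np.cos(a),np.sin(a)]);uy=np.array([-np.sin(a),np.cos(a)])
    for z in(z1,z2):
        q=[]
        for o,k in((o1,-w),(o2,-w),(o2,w),(o1,w)):
            p=np.array(ctr)+ux*o+uy*k; q.append(proj("scene",[*p,z]))
        q=((np.array(q)+.5-[260,160])*10).astype(np.int32); cv2.polylines(c,[q],True,col,1)
box(25.5,35,150,155,11,(0,0,255))
box(-26,26,150-16.3+32,150-16.3+27,34,(0,255,0))
cv2.imwrite("pics/n_3.png",c)
```

```text
(no output)
```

View pics/n_3.png

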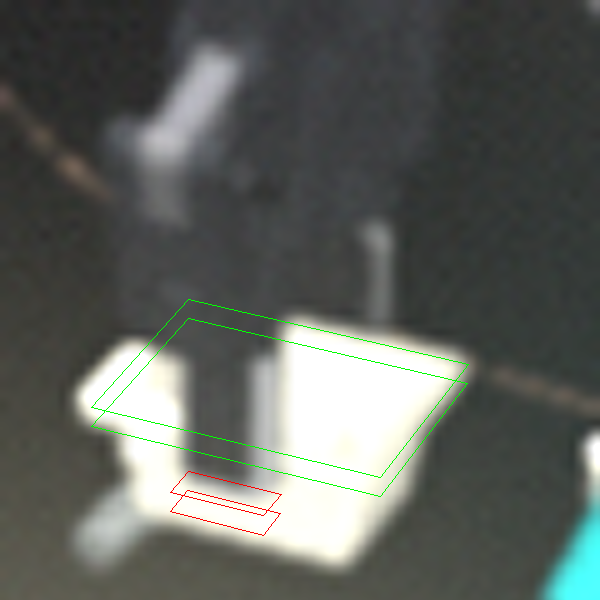

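drive_tool(steps=[[0.0011,0.0022,0.01,0,0.07],[0,0,0.018,0,0.07],[0,0,0.013,0,0.07],[0,0,0,0,0.07],[0,0,0,0,0.07],[0,0,0,0,0.07]])

```text
clock: 24.35
position: [449.9, 330.1, 64.1]
ee_rot: [0.764, -0.645, 0.0, -0.001]
contact_force: [0.9, 0.7, -1.1]
gripper_width: 69.8
```

Run:
```python
from h import *
to(450.4,330,65,-170.33)
im,d=arm.get_image("scene")
to(450.4,330,65,-170.33)
cv2.imwrite("pics/r_2.png",cv2.resize(im[195:275,380:460],(600,600),interpolation=cv2.INTER_CUBIC))
```

```text
t 24.35 p [449.9 330.1  64.1] yaw -170.35 tilt [1.  0.9] F [ 0.9  0.7 -1.1] w 69.8 j [ 0.92  0.45 -0.37  0.   -0.75 -0.76]
 turn -0.02  shift now-axes [ 0.1 -0.4 -0.9]  after-turn [ 0.1 -0.4 -0.9]
t 24.4 p [449.9 330.1  64.2] yaw -170.35 tilt [1.  1.1] F [0.1 0.2 0. ] w 70.1 j [ 0.92  0.45 -0.37  0.   -0.75 -0.76]
 turn -0.02  shift now-axes [ 0.2 -0.5 -0.8]  after-turn [ 0.2 -0.5 -0.8]
```

View pics/r_2.png

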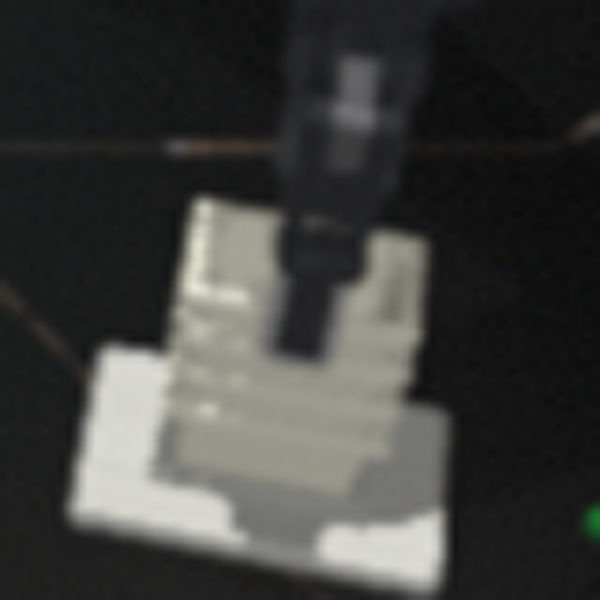

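drive_tool(steps=[[0,0,-0.001,0,0.07],[0,0,0,0,0.04],[0,0,0,0,0.04],[0,0,0,0,0.04],[0,0,0,0,0.04]])

```text
clock: 24.9
position: [450.0, 330.0, 65.4]
ee_rot: [0.764, -0.645, 0.0, -0.001]
contact_force: [-0.3, -0.7, 6.1]
gripper_width: 50.3
```

Run:
```python
from h import *
st()
im,d=arm.get_image("scene")
cv2.imwrite("pics/s_2.png",cv2.resize(im[195:275,380:460],(600,600),interpolation=cv2.INTER_CUBIC))
```

```text
t 24.9 p [450.  330.   65.4] yaw -170.34 tilt [1.2 0.9] F [-0.3 -0.7  6.1] w 50.3 j [ 0.92  0.45 -0.37  0.   -0.75 -0.76]
```

View pics/s_2.png

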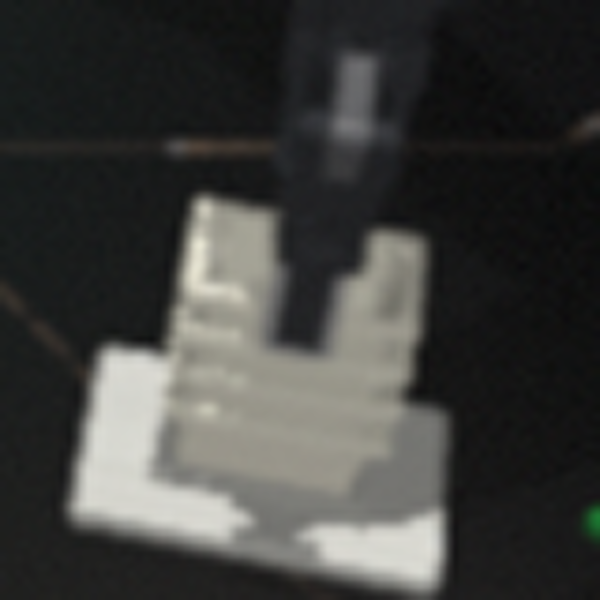

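drive_tool(steps=[[0,0,-0.005,0,0.04],[0,0,-0.01,0,0.04],[0,0,-0.02,0,0.04],[0,0,-0.02,0,0.04],[0,0,0,0,0.04],[0,0,0,0,0.04]])

```text
clock: 25.55
position: [449.3, 329.6, 119.8]
ee_rot: [0.764, -0.645, -0.0, -0.0]
contact_force: [-0.1, -0.5, -0.8]
gripper_width: 50.1
```

Run:
```python
from h import *
st()
im,d=arm.get_image("scene")
cv2.imwrite("pics/t_2.png",cv2.resize(im[185:275,375:465],(600,600),interpolation=cv2.INTER_CUBIC))
```

```text
t 25.55 p [449.3 329.6 119.8] yaw -170.38 tilt [0.  0.8] F [-0.1 -0.5 -0.8] w 50.1 j [ 0.92  0.38 -0.31 -0.   -0.88 -0.76]
```

View pics/t_2.png

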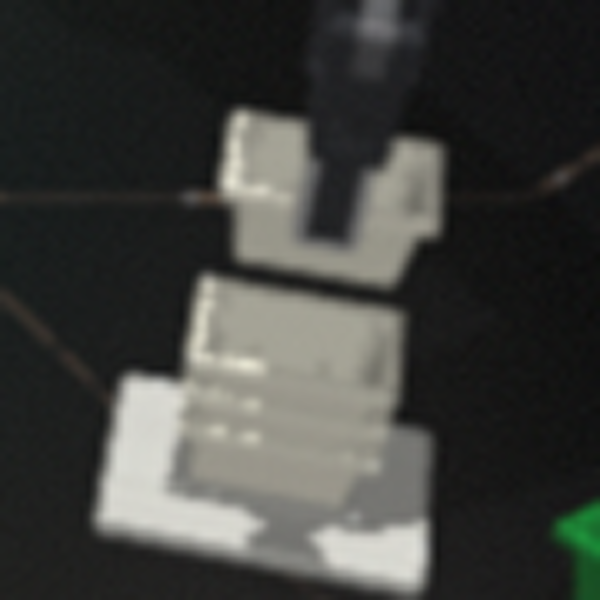

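Run:
```python
from h import *
to(606.3,-95.6,165,-176.2)
```

```text
t 25.6 p [449.  329.2 119.1] yaw -170.38 tilt [-1.  -0.5] F [ 0.2 -0.4 -0.9] w 49.9 j [ 0.92  0.38 -0.31 -0.   -0.88 -0.76]
 turn 5.82  shift now-axes [445.1 -84.  -45.9]  after-turn [ 434.3 -128.7  -45.9]
```

drive_tool(steps=[[0,0,-0.023,3,0.04],[0,0,-0.023,2.8,0.04],[0.02,-0.006,0,0,0.04],[0.041,-0.0122,0,0,0.04],[0.041,-0.0122,0,0,0.04],[0.041,-0.0122,0,0,0.04],[0.041,-0.0122,0,0,0.04],[0.041,-0.0122,0,0,0.04],[0.041,-0.0122,0,0,0.04],[0.041,-0.0122,0,0,0.04],[0.041,-0.0122,0,0,0.04],[0.041,-0.0122,0,0,0.04],[0.041,-0.0122,0,0,0.04],[0,0,0,0,0.04],[0,0,0,0,0.04],[0,0,0,0,0.04]])

```text
clock: 27.2
position: [605.3, -90.3, 164.6]
ee_rot: [0.731, -0.683, -0.001, 0.001]
contact_force: [0.1, 0.2, -0.9]
gripper_width: 49.9
```

Run:
```python
from h import *
to(606.3,-95.6,70,-176.2)
```

```text
t 27.2 p [605.3 -90.3 164.6] yaw -176.14 tilt [-2.   0.1] F [ 0.1  0.2 -0.9] w 49.9 j [ 0.12  0.42 -0.12 -0.   -1.04 -0.05]
 turn 0.06  shift now-axes [ 5.4 -0.8 94.6]  after-turn [ 5.4 -0.8 94.6]
```

drive_tool(steps=[[0.0054,-0.001,0.03,0,0.04],[0,0,0.04,0,0.04],[0,0,0.018,0,0.04],[0,0,0,0,0.04],[0,0,0,0,0.04],[0,0,0,0,0.04]])

```text
clock: 27.8
position: [608.6, -95.5, 79.4]
ee_rot: [0.731, -0.682, 0.001, -0.001]
contact_force: [-0.4, 0.5, -0.1]
gripper_width: 50.4
```

```bash
cat > chk.py <<'E'
from h import *
import sys
bc=[float(v) for v in sys.argv[1:3]]; tag=sys.argv[3]
to(*bc,46,-176.2)
im,d=arm.get_image("scene")
u,v=proj("scene",[*bc,40]); u0,v0=int(u)-40,int(v)-45
c=im[v0:v0+75,u0:u0+80]; c=cv2.resize(c,(800,750),interpolation=cv2.INTER_CUBIC)
def box(lx,ly,z,col,ctr):
    a=np.radians(3.78); ux=np.array([np.cos(a),np.sin(a)]);uy=np.array([-np.sin(a),np.cos(a)])
    q=[proj("scene",[*(np.array(ctr)+ux*o+uy*k),z]) for o,k in((-lx/2,-ly/2),(lx/2,-ly/2),(lx/2,ly/2),(-lx/2,ly/2))]
    q=((np.array(q)+.5-[u0,v0])*10).astype(np.int32); cv2.polylines(c,[q],True,col,1)
s=arm.read_state(); p=s["position"]; b=p[2]-15.4
box(42,58,36,(0,0,255),bc)
box(34,50,b,(0,255,0),p[:2]); box(52,68,b+32,(0,255,0),p[:2]); box(52,68,b+27,(0,255,0),p[:2])
cv2.imwrite(f"pics/{tag}.png",c[150:750])
E
python3 chk.py 606.3 -95.6 u1
```

```text
t 27.8 p [608.6 -95.5  79.4] yaw -176.07 tilt [ 3.4 -0.1] F [-0.4  0.5 -0.1] w 50.4 j [ 0.11  0.51 -0.21  0.   -0.85 -0.04]
 turn 0.13  shift now-axes [-0.   2.4 33.4]  after-turn [-0.   2.4 33.4]
```

View pics/u1.png

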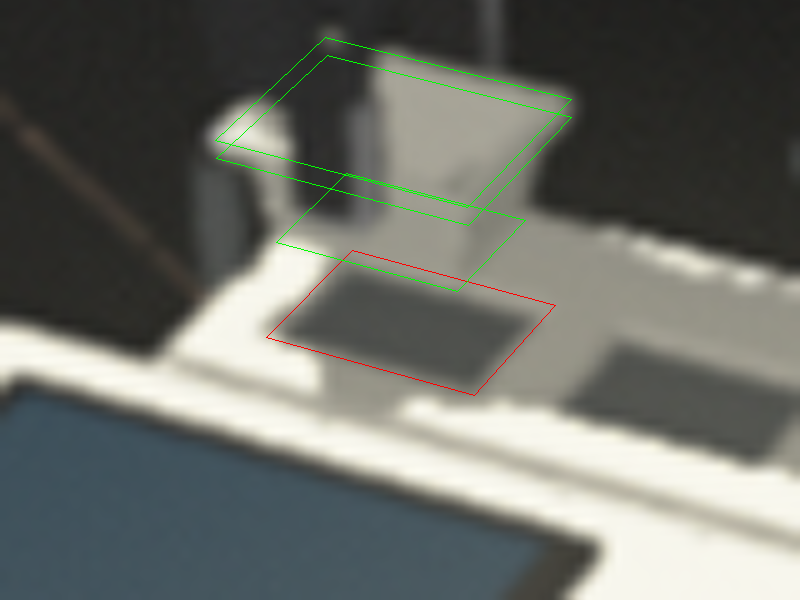

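drive_tool(steps=[[0,0.0024,0.01,0,0.04],[0,0,0.012,0,0.04],[0,0,0.006,0,0.04],[0,0,0,0,0.04],[0,0,0,0,0.04]])

```text
clock: 28.35
position: [604.9, -96.5, 49.1]
ee_rot: [0.73, -0.683, -0.0, 0.0]
contact_force: [0.4, 0.1, 0.8]
gripper_width: 50.1
```

```bash
python3 chk.py 606.3 -95.6 u2
```

```text
t 28.35 p [604.9 -96.5  49.1] yaw -176.16 tilt [-0.8 -0.3] F [0.4 0.1 0.8] w 50.1 j [ 0.11  0.54 -0.24  0.   -0.79 -0.04]
 turn 0.04  shift now-axes [-0.8 -1.4  3.1]  after-turn [-0.8 -1.4  3.1]
```

View pics/u2.png

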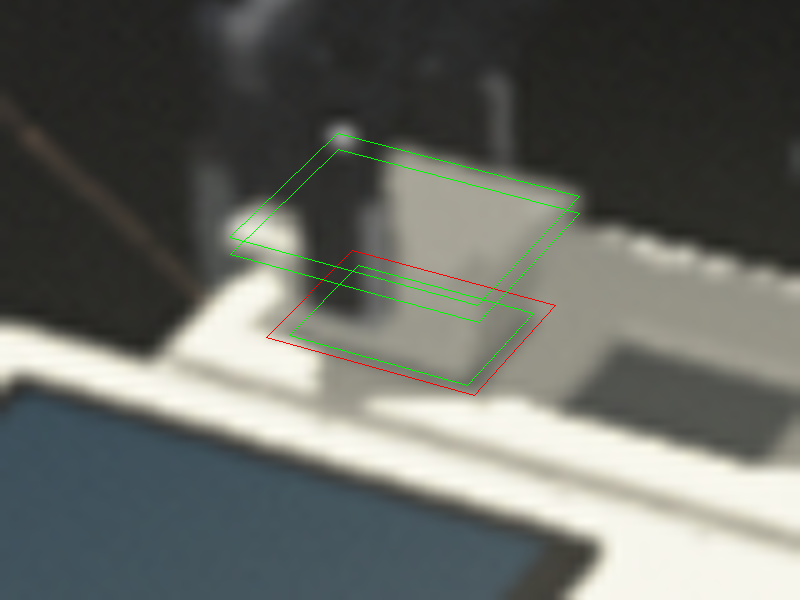

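drive_tool(steps=[[-0.0008,-0.0012,0,0,0.04],[0,0,0.003,0,0.04],[0,0,0,0,0.04],[0,0,0,0,0.04]])

```text
clock: 28.8
position: [606.0, -95.4, 46.5]
ee_rot: [0.73, -0.683, -0.0, 0.0]
contact_force: [-1.0, 0.2, -0.1]
gripper_width: 50.2
```

Run:
```python
from h import *
to(606.3,-95.6,46,-176.2)
```

```text
t 28.8 p [606.  -95.4  46.5] yaw -176.16 tilt [-0.2 -0. ] F [-1.   0.2 -0.1] w 50.2 j [ 0.11  0.55 -0.24 -0.   -0.78 -0.04]
 turn 0.04  shift now-axes [ 0.2 -0.2  0.5]  after-turn [ 0.2 -0.2  0.5]
```

Release and raise.

drive_tool(steps=[[0,0,0.0005,0,0.04],[0,0,0,0,0.056],[0,0,0,0,0.062],[0,0,0,0,0.07],[0,0,0,0,0.07],[0,0,-0.02,0,0.07],[0,0,-0.04,0,0.07],[0,0,-0.05,0,0.07],[0,0,0,0,0.07],[0,0,0,0,0.07]])

```text
clock: 29.8
position: [606.8, -95.3, 157.8]
ee_rot: [0.73, -0.683, 0.001, -0.002]
contact_force: [-0.1, 0.5, -1.1]
gripper_width: 70.2
```

```bash
cat > view.py <<'E'
from h import *
import sys
grab(sys.argv[1]); t=sys.argv[1]
im=cv2.imread(f"pics/{t}_scene.png"); tp=cv2.imread(f"pics/{t}_top.png")
a=cv2.resize(im[120:265,110:320],(580,400),interpolation=cv2.INTER_CUBIC)
b=cv2.resize(tp[180:225,255:360],(467,200),interpolation=cv2.INTER_CUBIC)
c=cv2.resize(tp[190:300,380:480],(218,240),interpolation=cv2.INTER_CUBIC)
o=np.zeros((600,800,3),np.uint8); o[:400,:580]=a; o[400:,:467]=b; o[:240,580:798]=c
d=cv2.resize(im[195:275,375:465],(330,200),interpolation=cv2.INTER_CUBIC); o[400:,470:]=d
cv2.imwrite(f"pics/{t}.png",o)
P=cloud("top",np.load(f"pics/{t}_top.npy")); Z=P[...,2]
m=np.zeros(Z.shape,bool); m[180:222,263:355]=1
m&=(Z>45)&(Z<70)&(P[...,0]<650)
n,l,s,cc=cv2.connectedComponentsWithStats(m.astype(np.uint8))
for i in range(1,n):
    if s[i,4]>60: q=P[l==i]; print("tray",s[i],rectz(l==i,62)[0],"z",np.percentile(q[:,2],[50,90]).round(1))
E
python3 view.py v1
python3 - <<'E'
from h import *
to(450.2,329.8,165,-170.33)
E
```

```text
tray [321 189  15  19  80] ((602.533447265625, -77.44993591308594), (49.132633209228516, 35.737586975097656), 5.403321743011475) z [60.2 64.1]
t 29.9 p [605.2 -95.4 155. ] yaw -176.18 tilt [-2.1  0.3] F [-0.  -0.2  0.6] w 70.1 j [ 0.11  0.43 -0.13 -0.   -1.02 -0.04]
 turn -5.85  shift now-axes [-434.6  126.4   -9.5]  after-turn [-445.2   81.4   -9.5]
```

View pics/v1.png

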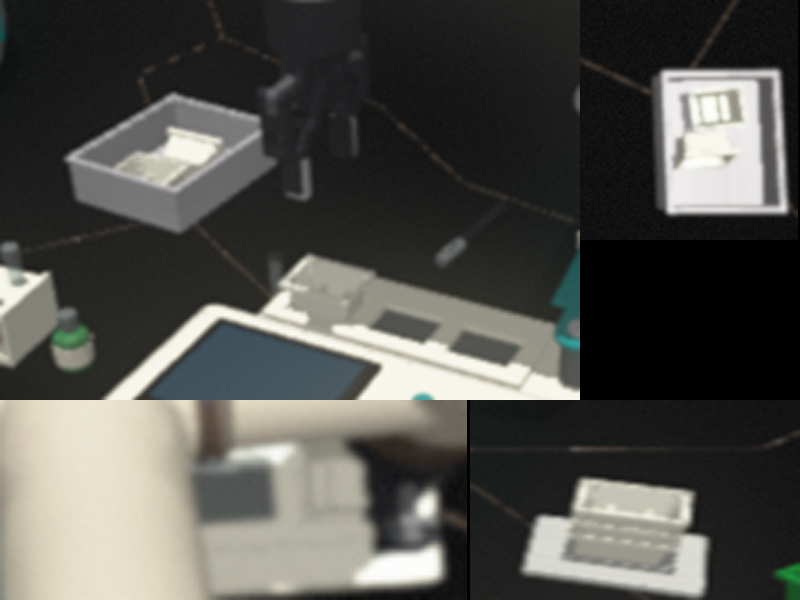

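drive_tool(steps=[[0,0,-0.01,-5.8,0.07],[-0.02,0.0037,0,0,0.07],[-0.042,0.0077,0,0,0.07],[-0.042,0.0077,0,0,0.07],[-0.042,0.0077,0,0,0.07],[-0.042,0.0077,0,0,0.07],[-0.042,0.0077,0,0,0.07],[-0.042,0.0077,0,0,0.07],[-0.042,0.0077,0,0,0.07],[-0.042,0.0077,0,0,0.07],[-0.042,0.0077,0,0,0.07],[-0.042,0.0077,0,0,0.07],[-0.0052,0.0007,0.03,0,0.07],[0,0,0.04,0,0.07],[0,0,0,0,0.07],[0,0,0,0,0.07]])

```text
clock: 31.5
position: [451.1, 329.1, 95.1]
ee_rot: [0.764, -0.645, 0.0, 0.002]
contact_force: [0.4, 1.0, 0.2]
gripper_width: 69.8
```

Run:
```python
from h import *
to(450.2,329.8,51,-170.33)
im,d=arm.get_image("scene")
cv2.imwrite("pics/w1.png",cv2.resize(im[185:275,375:465],(600,600),interpolation=cv2.INTER_CUBIC))
st()
```

```text
t 31.5 p [451.1 329.1  95.1] yaw -170.34 tilt [-1.7 -3.3] F [0.4 1.  0.2] w 69.8 j [ 0.92  0.41 -0.33  0.   -0.83 -0.75]
 turn -0.01  shift now-axes [-1.   0.7 44.1]  after-turn [-1.   0.7 44.1]
t 31.55 p [452.  329.9  96.6] yaw -170.35 tilt [ 0.6 -0.5] F [-0.2 -0.1  0.9] w 69.9 j [ 0.92  0.41 -0.33  0.   -0.83 -0.75]
```

View pics/w1.png

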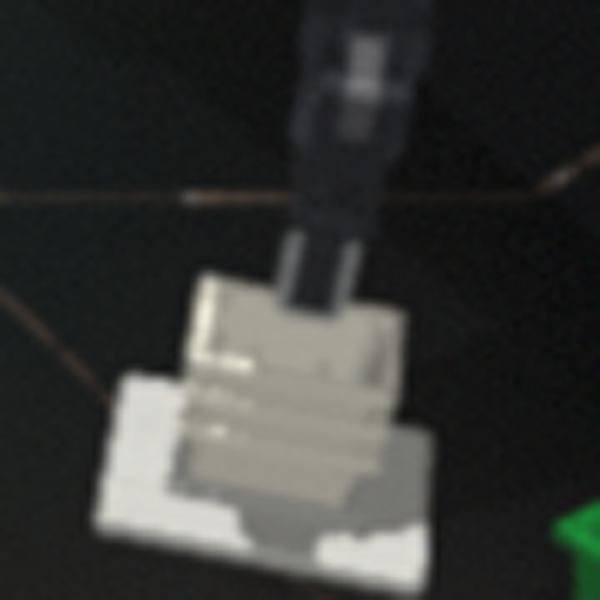

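drive_tool(steps=[[0,0.0015,0.012,0,0.07],[0,0,0.02,0,0.07],[0,0,0.013,0,0.07],[0,0,0,0,0.07],[0,0,0,0,0.07],[0,0,0,0,0.07]])

```text
clock: 32.15
position: [450.4, 330.1, 52.0]
ee_rot: [0.764, -0.645, 0.0, -0.001]
contact_force: [0.4, 0.1, 0.1]
gripper_width: 69.9
```

Run:
```python
from h import *
to(450.2,329.8,51,-170.33)
```

```text
t 32.15 p [450.4 330.1  52. ] yaw -170.35 tilt [1.3 1.4] F [0.4 0.1 0.1] w 69.9 j [ 0.92  0.47 -0.38  0.   -0.72 -0.75]
 turn -0.02  shift now-axes [0.2 0.3 1. ]  after-turn [0.2 0.3 1. ]
```

drive_tool(steps=[[0,0,0.001,0,0.07],[0,0,0,0,0.04],[0,0,0,0,0.04],[0,0,0,0,0.04],[0,0,0,0,0.04],[0,0,-0.005,0,0.04],[0,0,-0.01,0,0.04],[0,0,-0.02,0,0.04],[0,0,-0.03,0,0.04],[0,0,0,0,0.04],[0,0,0,0,0.04]])

```text
clock: 33.25
position: [449.7, 329.7, 115.8]
ee_rot: [0.764, -0.645, -0.0, -0.001]
contact_force: [-0.6, 0.2, -0.8]
gripper_width: 50.2
```

Run:
```python
from h import *
st()
im,d=arm.get_image("scene")
cv2.imwrite("pics/w2.png",cv2.resize(im[185:275,375:465],(600,600),interpolation=cv2.INTER_CUBIC))
to(601.2,-19.6,165,-176.2)
```

```text
t 33.25 p [449.7 329.7 115.8] yaw -170.38 tilt [0.4 1.4] F [-0.6  0.2 -0.8] w 50.2 j [ 0.92  0.38 -0.32 -0.   -0.87 -0.75]
t 33.3 p [449.3 329.2 114.9] yaw -170.39 tilt [-0.9 -0.2] F [ 0.1  0.  -0.2] w 50.3 j [ 0.92  0.38 -0.32 -0.   -0.87 -0.75]
 turn 5.81  shift now-axes [369.3 -91.5 -50.2]  after-turn [ 358.1 -128.4  -50.2]
```

View pics/w2.png

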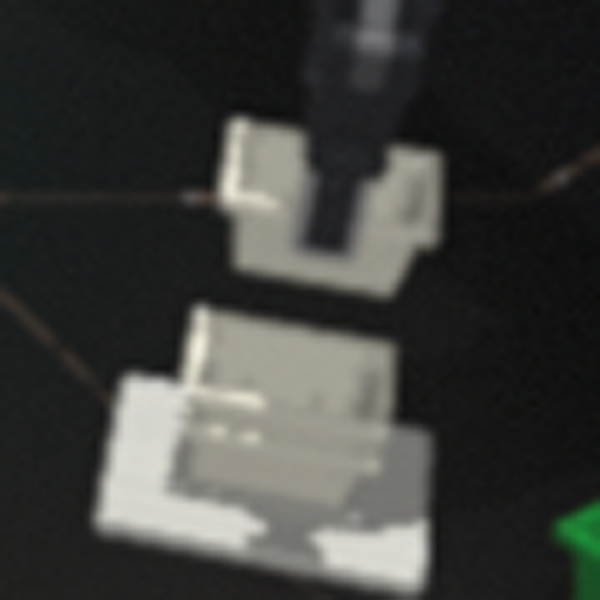

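drive_tool(steps=[[0,0,-0.025,3,0.04],[0,0,-0.025,2.8,0.04],[0.02,-0.0072,0,0,0.04],[0.042,-0.015,0,0,0.04],[0.042,-0.015,0,0,0.04],[0.042,-0.015,0,0,0.04],[0.042,-0.015,0,0,0.04],[0.042,-0.015,0,0,0.04],[0.042,-0.015,0,0,0.04],[0.042,-0.015,0,0,0.04],[0.042,-0.0155,0.01,0,0.04],[0.002,0,0.04,0,0.04],[0,0,0.03,0,0.04],[0,0,0,0,0.04],[0,0,0,0,0.04],[0,0,0,0,0.04]])

```text
clock: 34.9
position: [602.4, -18.6, 86.6]
ee_rot: [0.731, -0.683, 0.001, -0.001]
contact_force: [0.2, 0.1, -1.0]
gripper_width: 50.0
```

```bash
python3 chk.py 601.2 -19.6 x1
```

```text
t 34.9 p [602.4 -18.6  86.6] yaw -176.1 tilt [2.8 0.1] F [ 0.2  0.1 -1. ] w 50.0 j [ 0.24  0.48 -0.23  0.   -0.85 -0.17]
 turn 0.1  shift now-axes [ 1.   1.4 40.6]  after-turn [ 1.   1.4 40.6]
```

View pics/x1.png

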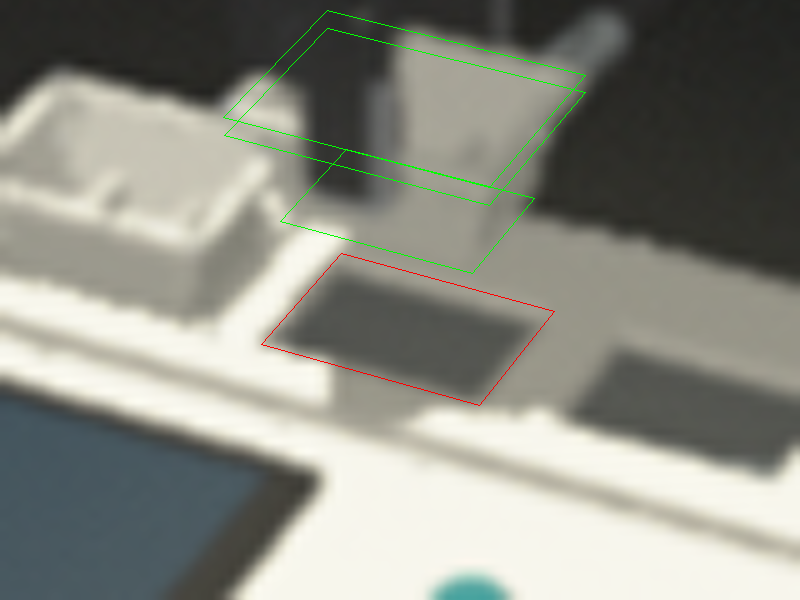

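drive_tool(steps=[[0.001,0.0007,0.012,0,0.04],[0,0,0.015,0,0.04],[0,0,0.008,0,0.04],[0,0,0,0,0.04],[0,0,0,0,0.04]])

```text
clock: 35.45
position: [600.9, -20.1, 50.3]
ee_rot: [0.731, -0.683, 0.0, -0.0]
contact_force: [-0.2, -0.1, -1.0]
gripper_width: 49.9
```

```bash
python3 chk.py 601.2 -19.6 x2
```

```text
t 35.45 p [600.9 -20.1  50.3] yaw -176.14 tilt [ 0.4 -0.2] F [-0.2 -0.1 -1. ] w 49.9 j [ 0.24  0.53 -0.27  0.   -0.78 -0.17]
 turn 0.06  shift now-axes [-0.4 -0.4  4.3]  after-turn [-0.4 -0.3  4.3]
```

View pics/x2.png

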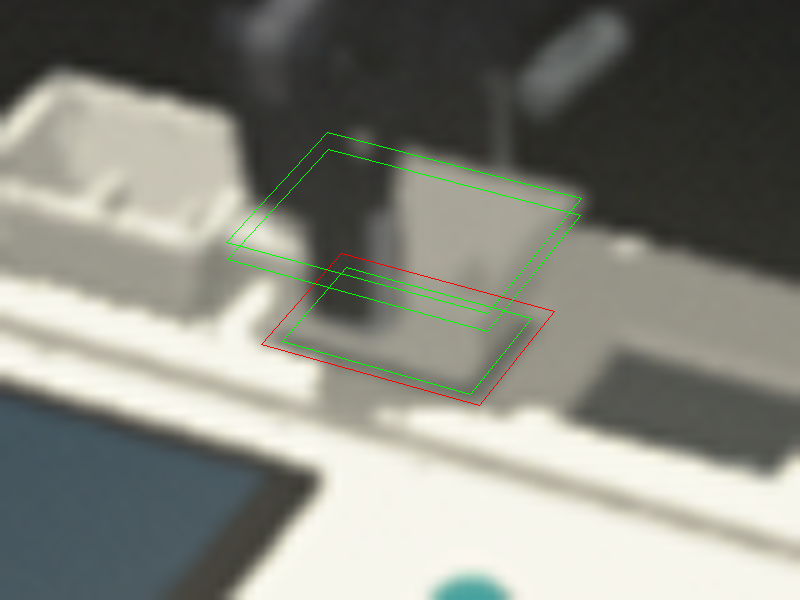

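drive_tool(steps=[[-0.0004,-0.0003,0.002,0,0.04],[0,0,0.0025,0,0.04],[0,0,0,0,0.04],[0,0,0,0,0.04]])

```text
clock: 35.9
position: [600.9, -19.7, 45.5]
ee_rot: [0.73, -0.683, 0.0, 0.0]
contact_force: [0.1, -0.8, 0.6]
gripper_width: 50.1
```

Run:
```python
from h import *
to(601.2,-19.6,45.5,-176.2)
```

```text
t 35.9 p [600.9 -19.7  45.5] yaw -176.16 tilt [ 0. -0.] F [ 0.1 -0.8  0.6] w 50.1 j [ 0.24  0.53 -0.27  0.   -0.77 -0.17]
 turn 0.04  shift now-axes [-0.1 -0.3  0. ]  after-turn [-0.1 -0.3  0. ]
```

drive_tool(steps=[[0,0,0,0,0.056],[0,0,0,0,0.062],[0,0,0,0,0.07],[0,0,0,0,0.07],[0,0,-0.02,0,0.07],[0,0,-0.04,0,0.07],[0,0,-0.05,0,0.07],[0,0,-0.01,0,0.07],[0,0,0,0,0.07]])

```text
clock: 36.8
position: [602.3, -19.4, 168.4]
ee_rot: [0.73, -0.683, 0.002, -0.003]
contact_force: [0.7, -0.5, -0.3]
gripper_width: 70.0
```

```bash
python3 view.py v2
python3 - <<'E'
from h import *
to(450.2,329.8,170,-170.33)
E
```

```text
tray [322 187  25  21 176] ((605.12109375, -94.11592102050781), (52.37057876586914, 68.37557983398438), 4.0818891525268555) z [60.1 63.8]
tray [294 193  12  17  61] ((594.6103515625, 1.432332992553711), (43.91116714477539, 27.929969787597656), 7.840640544891357) z [61.2 64. ]
t 36.9 p [600.  -19.7 164.4] yaw -176.19 tilt [-1.9  0.3] F [-0.3  0.3 -0.9] w 70.1 j [ 0.24  0.4  -0.15 -0.   -1.03 -0.17]
 turn -5.86  shift now-axes [-358.7  126.2   -5.2]  after-turn [-369.7   88.9   -5.2]
```

View pics/v2.png

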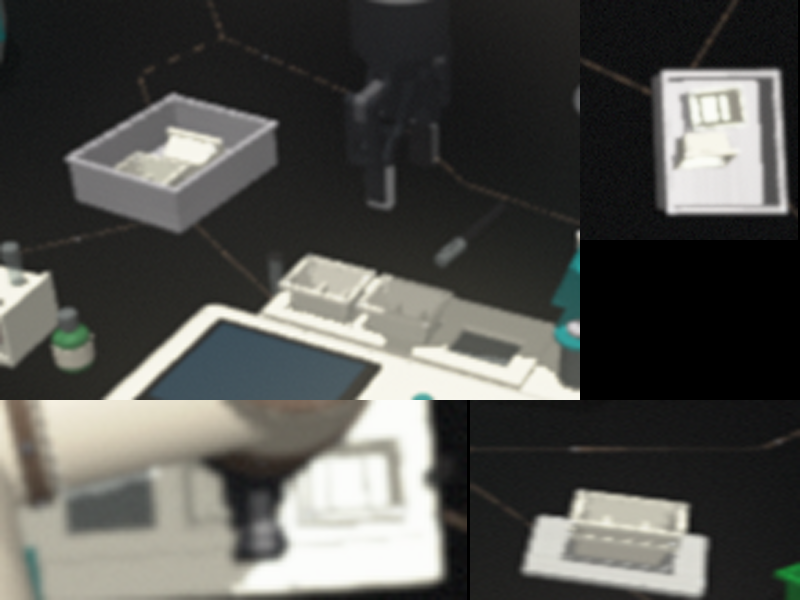

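drive_tool(steps=[[0,0,-0.005,-5.85,0.07],[-0.02,0.0048,0,0,0.07],[-0.042,0.01,0,0,0.07],[-0.042,0.01,0,0,0.07],[-0.042,0.01,0,0,0.07],[-0.042,0.01,0,0,0.07],[-0.042,0.01,0,0,0.07],[-0.042,0.01,0,0,0.07],[-0.042,0.01,0,0,0.07],[-0.042,0.01,0,0,0.07],[-0.0137,0.0041,0.03,0,0.07],[0,0,0.04,0,0.07],[0,0,0.02,0,0.07],[0,0,0,0,0.07],[0,0,0,0,0.07],[0,0,0,0,0.07]])

```text
clock: 38.5
position: [451.7, 330.2, 81.4]
ee_rot: [0.764, -0.645, 0.0, -0.001]
contact_force: [-0.5, 1.2, 0.7]
gripper_width: 70.3
```

Run:
```python
from h import *
to(450.2,329.8,37,-170.33)
```

```text
t 38.5 p [451.7 330.2  81.4] yaw -170.31 tilt [1.2 1. ] F [-0.5  1.2  0.7] w 70.3 j [ 0.92  0.43 -0.35  0.   -0.79 -0.75]
 turn 0.02  shift now-axes [ 0.1  1.6 44.4]  after-turn [ 0.1  1.6 44.4]
```

drive_tool(steps=[[0,0.0012,0.012,0,0.07],[0,0,0.02,0,0.07],[0,0,0.012,0,0.07],[0,0,0,0,0.07],[0,0,0,0,0.07],[0,0,0,0,0.07]])

```text
clock: 39.1
position: [450.3, 330.1, 37.3]
ee_rot: [0.764, -0.645, 0.0, -0.001]
contact_force: [0.6, 0.1, 0.2]
gripper_width: 70.1
```

Run:
```python
from h import *
to(450.2,329.8,37,-170.33)
im,d=arm.get_image("scene")
cv2.imwrite("pics/y1.png",cv2.resize(im[185:275,375:465],(600,600),interpolation=cv2.INTER_CUBIC))
```

```text
t 39.1 p [450.3 330.1  37.3] yaw -170.3 tilt [1.2 1.2] F [0.6 0.1 0.2] w 70.1 j [ 0.92  0.49 -0.39  0.   -0.69 -0.75]
 turn 0.03  shift now-axes [0.3 0.2 0.3]  after-turn [0.3 0.2 0.3]
```

View pics/y1.png

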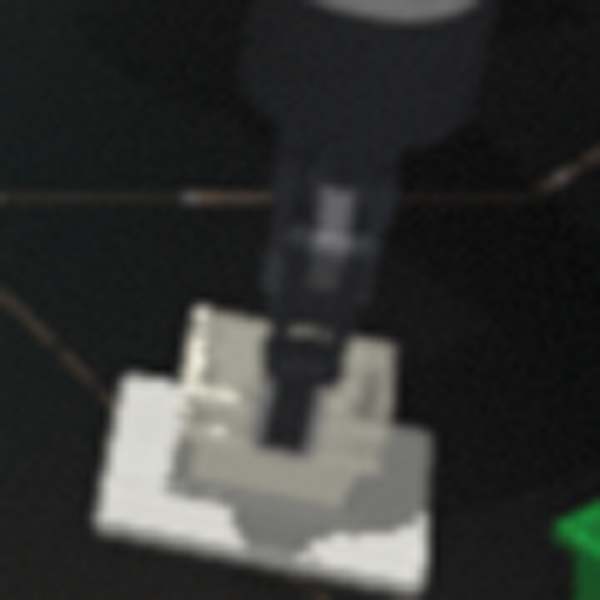

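drive_tool(steps=[[0,0,0,0,0.04],[0,0,0,0,0.04],[0,0,0,0,0.04],[0,0,0,0,0.04],[0,0,-0.005,0,0.04],[0,0,-0.01,0,0.04],[0,0,-0.02,0,0.04],[0,0,-0.03,0,0.04],[0,0,0,0,0.04],[0,0,0,0,0.04]])

```text
clock: 40.15
position: [449.9, 329.8, 102.5]
ee_rot: [0.764, -0.645, -0.0, -0.001]
contact_force: [0.6, -0.2, -0.3]
gripper_width: 50.3
```

Run:
```python
from h import *
im,d=arm.get_image("scene")
cv2.imwrite("pics/y2.png",cv2.resize(im[185:275,375:465],(600,600),interpolation=cv2.INTER_CUBIC))
to(596.2,56.4,165,-176.2)
```

```text
t 40.2 p [449.5 329.3 101.6] yaw -170.34 tilt [-0.4  0.1] F [-0.2  0.9 -0.1] w 50.2 j [ 0.92  0.4  -0.33 -0.   -0.84 -0.75]
 turn 5.86  shift now-axes [293.6 -98.8 -63.6]  after-turn [ 282.  -128.3  -63.6]
```

View pics/y2.png

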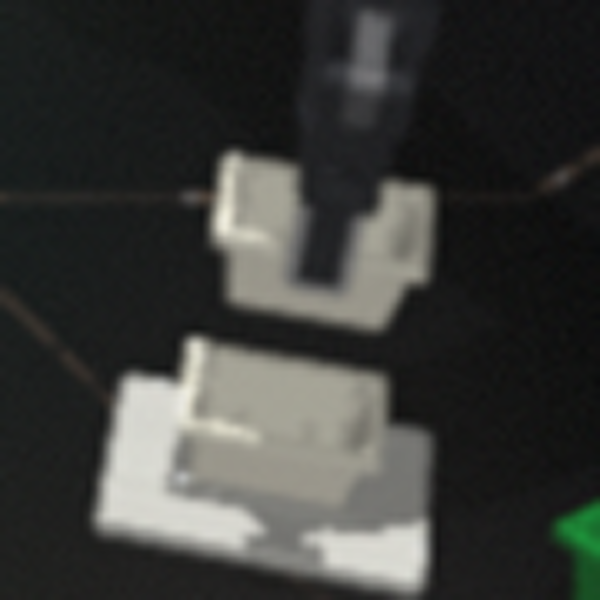

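drive_tool(steps=[[0,0,-0.03,3,0.04],[0,0,-0.034,2.86,0.04],[0.02,-0.0091,0,0,0.04],[0.041,-0.0187,0,0,0.04],[0.041,-0.0187,0,0,0.04],[0.041,-0.0187,0,0,0.04],[0.041,-0.0187,0,0,0.04],[0.041,-0.0187,0,0,0.04],[0.041,-0.0187,0,0,0.04],[0.016,-0.007,0,0,0.04],[0,0,0,0,0.04],[0,0,0.04,0,0.04],[0,0,0.035,0,0.04],[0,0,0,0,0.04],[0,0,0,0,0.04],[0,0,0,0,0.04]])

```text
clock: 41.8
position: [597.9, 57.6, 92.4]
ee_rot: [0.731, -0.683, 0.001, -0.001]
contact_force: [0.6, -0.7, 0.2]
gripper_width: 50.0
```

```bash
python3 chk.py 596.2 56.4 z1
```

```text
t 41.8 p [597.9  57.6  92.4] yaw -176.09 tilt [3.2 0.5] F [ 0.6 -0.7  0.2] w 50.0 j [ 0.37  0.47 -0.23  0.   -0.86 -0.3 ]
 turn 0.11  shift now-axes [ 1.1  2.  46.4]  after-turn [ 1.1  2.  46.4]
```

View pics/z1.png

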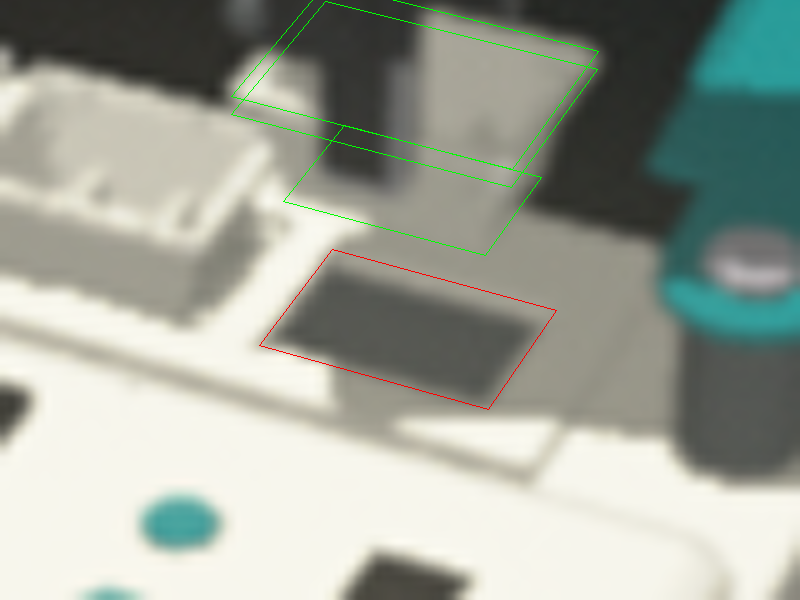

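drive_tool(steps=[[0.0011,0.0012,0.015,0,0.04],[0,0,0.018,0,0.04],[0,0,0.009,0,0.04],[0,0,0,0,0.04],[0,0,0,0,0.04]])

```text
clock: 42.35
position: [596.3, 55.8, 49.6]
ee_rot: [0.73, -0.683, 0.001, -0.001]
contact_force: [-0.5, 0.2, 0.3]
gripper_width: 49.6
```

```bash
python3 chk.py 596.2 56.4 z2
```

```text
t 42.35 p [596.3  55.8  49.6] yaw -176.15 tilt [1.8 0.3] F [-0.5  0.2  0.3] w 49.6 j [ 0.36  0.52 -0.28  0.   -0.77 -0.3 ]
 turn 0.05  shift now-axes [-0.6  0.1  3.6]  after-turn [-0.6  0.1  3.6]
```

View pics/z2.png

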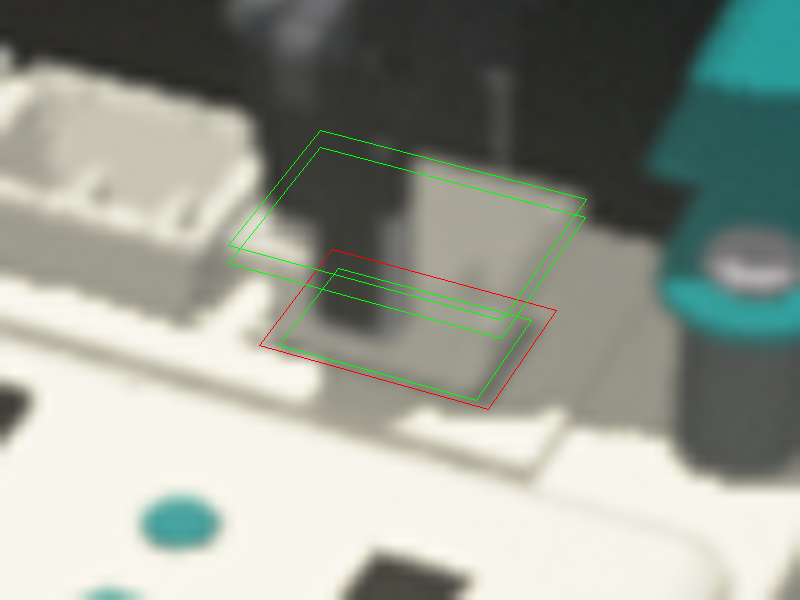

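drive_tool(steps=[[-0.0005,0,0.002,0,0.04],[0,0,0.002,0,0.04],[0,0,0,0,0.04],[0,0,0,0,0.04]])

```text
clock: 42.8
position: [596.1, 56.3, 45.7]
ee_rot: [0.73, -0.683, 0.0, -0.001]
contact_force: [-1.2, 1.5, 6.2]
gripper_width: 50.2
```

Run:
```python
from h import *
to(596.2,56.4,45.5,-176.2)
```

```text
t 42.8 p [596.1  56.3  45.7] yaw -176.15 tilt [1.6 0.3] F [-1.2  1.5  6.2] w 50.2 j [ 0.36  0.53 -0.28  0.   -0.76 -0.3 ]
 turn 0.05  shift now-axes [-0.1 -0.1  0.2]  after-turn [-0.1 -0.1  0.2]
```

drive_tool(steps=[[0,0,0,0,0.056],[0,0,0,0,0.062],[0,0,0,0,0.07],[0,0,0,0,0.07],[0,0,-0.02,0,0.07],[0,0,-0.04,0,0.07],[0,0,-0.05,0,0.05],[0,0,-0.03,0,0.042],[0,0,0,0,0.042]])

```text
clock: 43.7
position: [598.5, 56.7, 190.4]
ee_rot: [0.731, -0.683, 0.003, -0.005]
contact_force: [1.0, 0.1, -0.8]
gripper_width: 42.2
```

Run:
```python
from h import *
to(426,118,190,94)
```

```text
t 43.7 p [598.5  56.7 190.4] yaw -176.13 tilt [11.1  2.6] F [ 1.   0.1 -0.8] w 42.2 j [ 0.36  0.37 -0.12  0.   -1.07 -0.3 ]
 turn 89.87  shift now-axes [-72.8 168.   -1.4]  after-turn [167.8  73.2  -1.4]
```

drive_tool(steps=[[-0.01,0.024,0,0,0.042],[-0.018,0.042,0,0,0.042],[-0.018,0.042,0,0,0.042],[-0.018,0.042,0,0,0.042],[-0.0085,0.0165,0,0,0.042],[0,0,0,8.5,0.042],[0,0,0,8.5,0.042],[0,0,0,8.5,0.042],[0,0,0,8.5,0.042],[0,0,0,8.5,0.042],[0,0,0,8.5,0.042],[0,0,0,8.5,0.042],[0,0,0,8.5,0.042],[0,0,0,8.5,0.042],[0,0,0,8.5,0.042],[0,0,0,1,0.042],[0,0,0,0,0.042],[0,0,0,0,0.042]])

```text
clock: 45.5
position: [424.4, 117.2, 184.2]
ee_rot: [-0.069, 0.998, -0.0, -0.0]
contact_force: [0.4, -0.0, -0.0]
gripper_width: 42.3
```

```bash
python3 view.py v3
python3 - <<'E'
from h import *
to(427.6,118.3,120,97.8)
tp=cv2.imread("pics/v3_top.png"); im=cv2.imread("pics/v3_scene.png")
cv2.imwrite("pics/v3b.png",np.hstack([cv2.resize(tp[180:225,255:360],(400,171),interpolation=cv2.INTER_CUBIC),cv2.resize(im[205:265,205:310],(400,171),interpolation=cv2.INTER_CUBIC)]))
cv2.imwrite("pics/v3c.png",cv2.resize(im[120:270,290:400],(587,600)[::1],interpolation=cv2.INTER_CUBIC))
E
```

```text
tray [321 187  26  21 222] ((605.12109375, -94.11592102050781), (52.37057876586914, 68.37557983398438), 4.0818891525268555) z [60.1 63.8]
tray [294 189  26  21 221] ((599.8189697265625, -18.50670623779297), (52.40481948852539, 67.96638488769531), 3.7682900428771973) z [60.1 64.1]
tray [266 191  26  21 229] ((595.043212890625, 57.49827575683594), (52.57926940917969, 67.85120391845703), 4.081820487976074) z [60.2 63.6]
t 45.6 p [424.5 117.2 184.4] yaw 97.9 tilt [-0.3 -0.1] F [ 0.  -0.1  0.4] w 42.3 j [ 0.64  0.11 -0.49 -0.   -0.97 -2.07]
 turn 0.1  shift now-axes [-3.3  0.6 64.4]  after-turn [-3.3  0.6 64.4]
```

View pics/v3b.png

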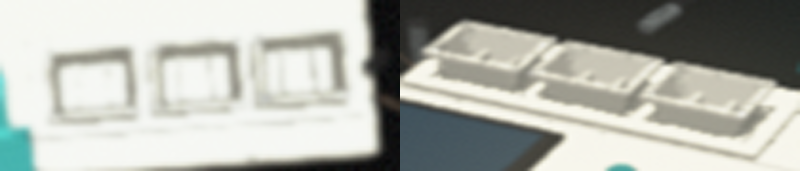

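View pics/v3c.png

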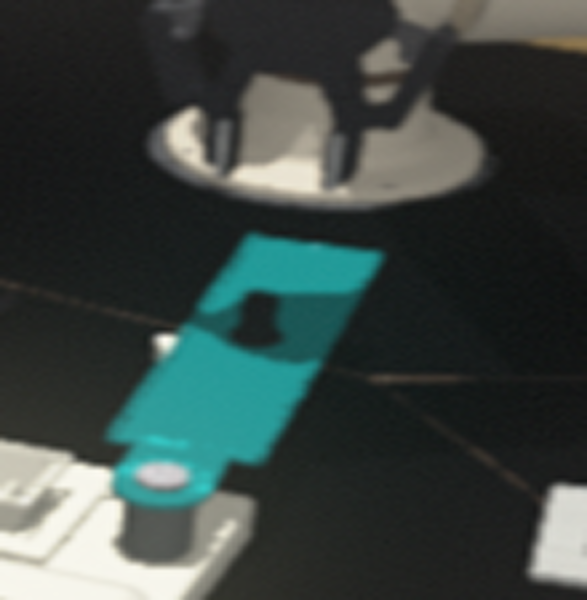

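Run:
```python
from h import *
print(proj("scene",[427.6,118.3,106]),proj("scene",[427.6,118.3,76]), "seen", 338.7, 194,"base v",120+335/4)
P=cloud("top",np.load("pics/v3_top.npy"))
```

```text
(np.float64(338.81034562921434), np.float64(194.2801133199651)) (np.float64(337.82045017722965), np.float64(204.5235340747742)) seen 338.7 194 base v 203.75
```

drive_tool(steps=[[-0.0033,0.0005,0.03,0,0.042],[0,0,0.03,0,0.042],[0,0,0,0,0.042],[0,0,0,0,0.042]])

```text
clock: 46.0
position: [428.0, 118.2, 124.8]
ee_rot: [-0.069, 0.998, -0.0, -0.0]
contact_force: [0.2, -0.9, 1.4]
gripper_width: 41.9
```

Run:
```python
from h import *
to(427.6,118.3,84,97.8)
im,d=arm.get_image("scene")
cv2.imwrite("pics/aa.png",cv2.resize(im[140:230,300:390],(600,600),interpolation=cv2.INTER_CUBIC))
for z in(106,):print((np.array(proj("scene",[427.6,118.3,z]))-[300,140])*6.667)
```

```text
t 46.0 p [428.  118.2 124.8] yaw 97.89 tilt [-0.2 -0.8] F [ 0.2 -0.9  1.4] w 41.9 j [ 0.64  0.2  -0.57  0.   -0.81 -2.07]
 turn 0.09  shift now-axes [ 0.4  0.1 40.8]  after-turn [ 0.4  0.1 40.8]
[258.74857431 361.8855155 ]
```

View pics/aa.png

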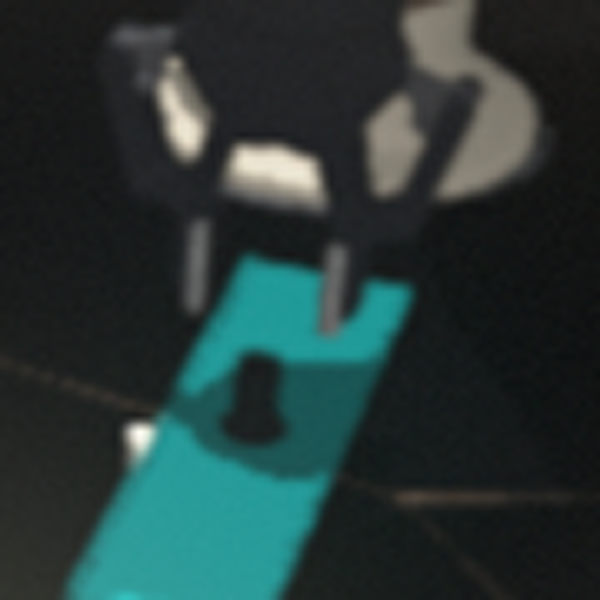

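drive_tool(steps=[[0,0,0.015,0,0.042],[0,0,0.015,0,0.042],[0,0,0.011,0,0.042],[0,0,0,0,0.042],[0,0,0,0,0.03],[0,0,0,0,0.03],[-0.0006,-0.0144,0,-5,0.03],[-0.0006,-0.0144,0,-5,0.03],[-0.0006,-0.0144,0,-5,0.03],[-0.0006,-0.0144,0,-5,0.03],[0,0,0,0,0.03],[0,0,0,0,0.03]])

```text
clock: 47.25
position: [445.6, 63.7, 84.1]
ee_rot: [-0.239, 0.971, 0.0, 0.001]
contact_force: [-0.6, -0.2, -0.5]
gripper_width: 30.2
```

```bash
python3 rot.py
```

```text
t 47.25 p [445.6  63.7  84.1] yaw 117.71 tilt [1.3 0.6] F [-0.6 -0.2 -0.5] w 30.2 j [ 0.5   0.27 -0.61  0.   -0.7  -1.59]
radius 164.7 ang from -y 62.0
```

drive_tool(steps=[[-0.0006,-0.0144,0,-5,0.03],[-0.0006,-0.0144,0,-5,0.03],[-0.0006,-0.0144,0,-5,0.03],[-0.0006,-0.0144,0,-5,0.03],[-0.0006,-0.0144,0,-5,0.03],[-0.0006,-0.0144,0,-5,0.03],[0,0,0,0,0.03],[0,0,0,0,0.03]])

```text
clock: 48.05
position: [502.9, 1.1, 83.5]
ee_rot: [-0.483, 0.876, 0.0, -0.0]
contact_force: [0.0, 0.9, -0.4]
gripper_width: 30.3
```

```bash
python3 rot.py
```

```text
t 48.05 p [502.9   1.1  83.5] yaw 147.7 tilt [-0.3  0.1] F [ 0.   0.9 -0.4] w 30.3 j [ 0.33  0.35 -0.48 -0.   -0.74 -0.89]
radius 165.3 ang from -y 32.2
```

drive_tool(steps=[[-0.0006,-0.0144,0,-5,0.03],[-0.0006,-0.0144,0,-5,0.03],[-0.0006,-0.0144,0,-5,0.03],[-0.0006,-0.0144,0,-5,0.03],[-0.0006,-0.0144,0,-5,0.03],[-0.0006,-0.0144,0,-5,0.03],[0,0,0,0,0.03],[0,0,0,0,0.03]])

```text
clock: 48.85
position: [583.9, -24.1, 83.3]
ee_rot: [-0.693, 0.721, 0.0, -0.0]
contact_force: [-0.2, 0.3, -0.2]
gripper_width: 30.1
```

```bash
python3 rot.py
```

```text
t 48.85 p [583.9 -24.1  83.3] yaw 177.69 tilt [-1.1  0.1] F [-0.2  0.3 -0.2] w 30.1 j [ 0.24  0.46 -0.28 -0.   -0.83 -0.28]
radius 165.3 ang from -y 2.4
```

Now 8° more in small steps until the stop is felt.

drive_tool(steps=[[-0.0001,-0.0058,0,-2,0.03],[-0.0001,-0.0058,0,-2,0.03],[0,-0.0058,0,-2,0.03],[0,-0.0029,0,-1,0.03],[0,0,0,0,0.03],[0,-0.003,0,-1,0.03],[0,0,0,0,0.03]])

```text
clock: 49.55
position: [608.2, -23.9, 83.6]
ee_rot: [0.742, -0.67, 0.0, -0.0]
contact_force: [0.3, 1.6, 0.0]
gripper_width: 30.0
```

```bash
python3 rot.py
```

```text
t 49.55 p [608.2 -23.9  83.6] yaw -174.17 tilt [0.1 0. ] F [0.3 1.6 0. ] w 30.0 j [ 0.23  0.5  -0.22  0.   -0.86 -0.12]
radius 165.8 ang from -y -5.9
```

drive_tool(steps=[[0,-0.002,0,0,0.03],[0,0,0,0,0.03],[0,-0.002,0,0,0.03],[0,0,0,0,0.03]])

```text
clock: 49.95
position: [608.5, -24.1, 83.2]
ee_rot: [0.742, -0.671, -0.003, 0.003]
contact_force: [-9.2, 0.7, 6.6]
gripper_width: 30.2
```

```bash
python3 rot.py
```

```text
t 49.95 p [608.5 -24.1  83.2] yaw -174.24 tilt [-8.5 -0.8] F [-9.2  0.7  6.6] w 30.2 j [ 0.23  0.5  -0.21 -0.   -0.87 -0.12]
radius 166.0 ang from -y -6.0
```

drive_tool(steps=[[0,-0.001,0,0,0.03],[0,0,0,0,0.03],[0,0.004,0,0,0.032],[0,0.004,0,0,0.036],[0,0,0,0,0.036],[0,0,-0.02,0,0.036],[0,0,-0.04,0,0.036],[0,0,-0.05,0,0.036],[0,0,0,0,0.036],[-0.03,0.03,-0.03,0,0.036],[-0.03,0.03,0,0,0.036],[-0.03,0.03,0,0,0.036],[-0.03,0.03,0,0,0.036],[-0.03,0.03,0,0,0.036],[-0.03,0.03,0,0,0.036],[0,0,0,0,0.036],[0,0,0,0,0.036]])

```text
clock: 51.65
position: [409.3, 136.4, 223.0]
ee_rot: [0.743, -0.669, 0.0, -0.001]
contact_force: [0.2, 0.5, 0.3]
gripper_width: 36.3
```

```bash
python3 view.py ab
python3 - <<'E'
from h import *
st()
im=cv2.imread("pics/ab_top.png"); H,S,V=cv2.split(cv2.cvtColor(im,cv2.COLOR_BGR2HSV))
P=cloud("top",np.load("pics/ab_top.npy"))
reg=np.zeros(V.shape,bool); reg[160:240,220:370]=1
teal=reg&(H>80)&(H<100)&(S>120)&(V>70)&(P[...,2]>60)
print("cover",rectz(teal&(P[...,1]<112)&(P[...,0]<660),76))
E
```

```text
t 51.75 p [409.9 135.4 222.6] yaw -174.2 tilt [1.1 0.5] F [-0.1  0.5 -0.4] w 36.1 j [ 0.7   0.06 -0.45  0.   -1.06 -0.6 ]
cover (((602.1566162109375, -21.335647583007812), (69.29873657226562, 265.969970703125), 3.1232409477233887), array([[ 560.3,  109.6],
       [ 574.8, -156. ],
       [ 644. , -152.2],
       [ 629.5,  113.3]], dtype=float32))
```

View pics/ab_top.png

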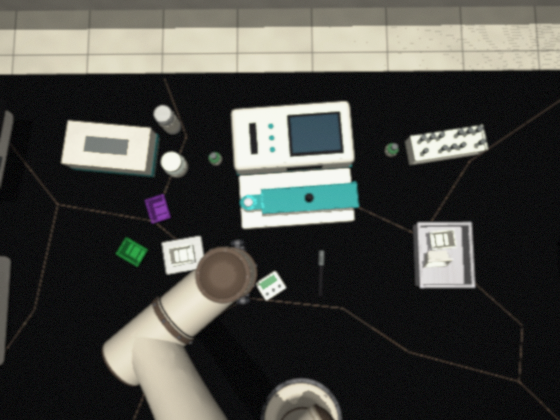

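View pics/ab_scene.png

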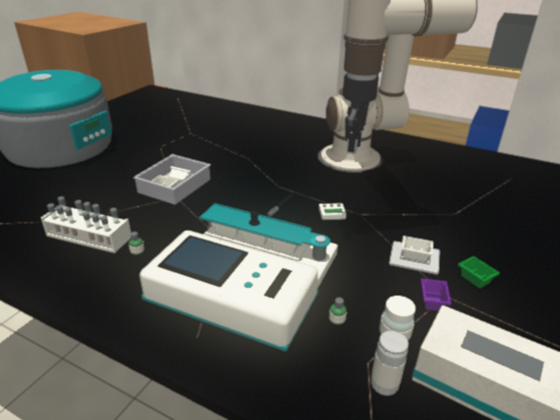

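Run:
```python
from h import *
def fit(tag):
    im=cv2.imread(f"pics/{tag}_top.png"); 
    hue=cv2.cvtColor(im,cv2.COLOR_BGR2HSV)
    sat=(im.max(2).astype(float)-im[...,2])  # low red
    out=[]
    r=im[...,2].astype(float)
    for side in (0,1):
        pts=[]
        for u in range(268,352):
            col=r[:,u]; 
            # cover dark in red between ~185..215; deck bright
            lo=[v for v in range(165,230) if (col[v]-120)*(col[v+1]-120)<0]
            c=[v+(120-col[v])/(col[v+1]-col[v]) for v in lo]
            c=[x for x in c if (178<x<192 if side==0 else 203<x<220)]
            if len(c)>=1: pts.append(topmm(u,c[0] if side==0 else c[0],76)[:2])
        pts=np.array(pts)
        if len(pts)<10: continue
        for _ in range(3):
            k=np.polyfit(pts[:,1],pts[:,0],1); e=pts[:,0]-np.polyval(k,pts[:,1]); pts=pts[np.abs(e)<max(1.0,2*e.std())]
        out.append((len(pts),np.degrees(np.arctan(-k[0])).round(2)))
    return out
print(fit("a"),fit("ab"))
# housing back edge / front face for yaw
def house(tag):
    im=cv2.imread(f"pics/{tag}_top.png"); g=im[...,2].astype(float); pts=[]
    for u in range(245,345):
        c=[v+(120-g[v,u])/(g[v+1,u]-g[v,u]) for v in range(90,120) if (g[v,u]-120)*(g[v+1,u]-120)<0]
        if c: pts.append(topmm(u,c[0],82)[:2])
    pts=np.array(pts)
    for _ in range(3):
        k=np.polyfit(pts[:,1],pts[:,0],1); e=pts[:,0]-np.polyval(k,pts[:,1]); pts=pts[np.abs(e)<max(.8,2*e.std())]
    pts2=[]
    for u in range(262,345):
        c=[v+(120-g[v,u])/(g[v+1,u]-g[v,u]) for v in range(215,235) if (g[v,u]-120)*(g[v+1,u]-120)<0]
        if c: pts2.append(topmm(u,c[-1],36)[:2])
    pts2=np.array(pts2); k2=np.polyfit(pts2[:,1],pts2[:,0],1)
    return np.degrees(np.arctan(-k[0])),np.degrees(np.arctan(-k2[0]))
print(house("a"),house("ab"))
for t in ("a","ab"):
    im=cv2.imread(f"pics/{t}_top.png")
    print(t)
im=cv2.imread("pics/ab_top.png"); cv2.imwrite("pics/ab_r.png",cv2.resize(im[160:240,230:365],None,fx=5.9,fy=5.9,interpolation=cv2.INTER_CUBIC))
```

```text
[(82, np.float64(2.26)), (83, np.float64(2.19))] [(82, np.float64(3.81)), (79, np.float64(3.81))]
(np.float64(3.8741044358546803), np.float64(3.7936320209190955)) (np.float64(3.873042464708764), np.float64(3.795540936830758))
a
ab
```

View pics/ab_r.png

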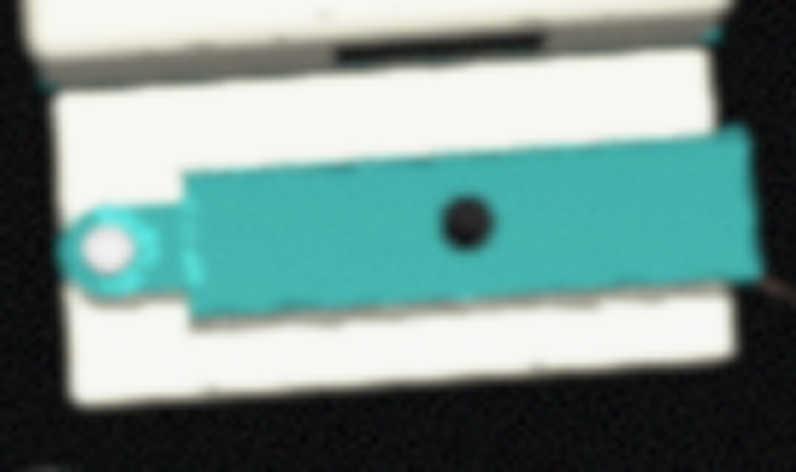

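Run:
```python
from h import *
tp=cv2.imread("pics/ab_top.png"); im=cv2.imread("pics/ab_scene.png")
cv2.imwrite("pics/ac.png",np.hstack([cv2.resize(tp[215:295,405:480],(375,400),interpolation=cv2.INTER_CUBIC),cv2.resize(im[145:205,130:215],(425,400),interpolation=cv2.INTER_CUBIC)]))
P=cloud("top",np.load("pics/ab_top.npy")); Z=P[...,2]; print(np.round(Z[226:286:5,414:474:6]).astype(int))
a=cv2.imread("pics/a_top.png").astype(int); d=np.abs(a-tp.astype(int)).max(2)
for n,(u,v,r) in dict(vial1=(215,158,9),vial2=(391,149,9),jar=(173,163,14),jar2=(166,120,16),timer=(270,285,16),marker=(320,270,25),purple=(158,207,14),green=(131,250,16)).items(): print(n,(d[v-r:v+r,u-r:u+r]>40).sum())
```

```text
[[  18   15   13   11   15   14   13   10   17   53]
 [  15    8    2   35   40   37   34    5   11   47]
 [  13    7    7   11    7   16   24    5   11   48]
 [   6   49    8   12    8   19   17    0    4   47]
 [   8   48    6   34   18   26   36    5    5   47]
 [   5   53    2   38   37   34    3    5    5   40]
 [1204   48   29   45   42   46    6    6    5   42]
 [   3   51   34   56   52    9   45    4    3   40]
 [   5   52   10   11   10    1    4    5    4   35]
 [  -1   52    4    4    4    6    6    4    3   40]
 [  -2   52    4    4    0    2    4    5    3   33]
 [   0   51    5    2    4    4    7    2    0   33]]
vial1 0
vial2 0
jar 0
jar2 0
timer 51
marker 0
purple 0
green 0
```

View pics/ac.png

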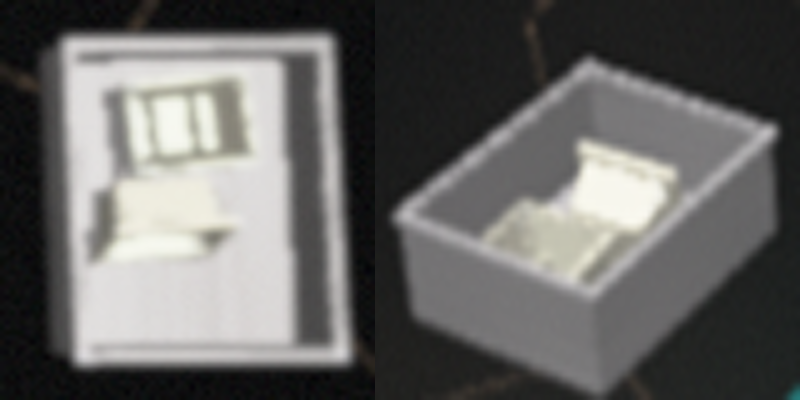

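Run:
```python
from h import *
o=[]
for t in("a","ab"):
    tp=cv2.imread(f"pics/{t}_top.png"); o.append(cv2.resize(tp[260:310,235:335],(400,200),interpolation=cv2.INTER_CUBIC))
p=[]
for t in("a","ab"):
    tp=cv2.imread(f"pics/{t}_scene.png"); p.append(cv2.resize(tp[190:230,250:350],(400,160),interpolation=cv2.INTER_CUBIC))
cv2.imwrite("pics/ad.png",np.vstack([np.hstack(o),np.hstack(p)]))
```

```text
(no output)
```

View pics/ad.png

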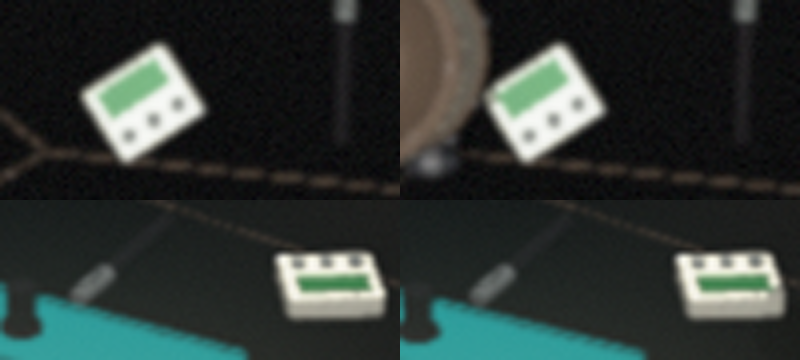

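Timer and marker are where they started; the changed pixels are the arm itself. Handing in.

Run:
```python
from h import *
st(); print(arm.job_done())
```

```text
t 51.75 p [409.9 135.4 222.6] yaw -174.2 tilt [1.1 0.5] F [-0.1  0.5 -0.4] w 36.1 j [ 0.7   0.06 -0.45  0.   -1.06 -0.6 ]
the job is handed in; nothing more can be done
None
```

The reader is loaded and closed, and I handed the job in at 51.8 s; the hand-in gave no verdict. I swung the cover aside to its stop and moved the used trays from bays 2 and 3 into the bin. Bay 1 was empty at the start. I then took three fresh trays one at a time into bays 1, 2 and 3 and swung the cover back to its closed stop.

**Last checks that passed:**
- **Fresh trays:** all three sit at their bay centres, 76 mm apart. Their heights match the used trays that stood there before.
- **Stand:** each lift brought up only the top tray, and the last one is still in the stand.
- **Cover:** it is at 3.81°, against 3.8–3.9° for the reader's own edges, so it is closed.
- **Bystanders:** the vials, jar, marker, timer and the coloured look-alikes are where they started. The only changed pixels near them were the arm in front of the timer.

**Not as clean:**
- **Tray on its side:** the tray from bay 3 lies on its side in the bin, with its upper edge about level with the bin's rim or a few millimetres above it. I left it there.
- **Bin moved:** the bin shifted about 3 cm while the robot was away from it. I did not notice until after dropping that tray, so the drop point was off-centre. Both trays are still inside.
- **Cover measurement:** a rougher outline fit of the closed cover gave 3.1° instead of 3.81°. I trusted the finer edge fit and the firm contact at the stop.

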